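Take the cards out of the sampler controller for inspection

ROBOT

A 6-joint arm with a two-finger parallel gripper is mounted at the origin on a cart in front of the work surface, level with it; the furniture and walls round the work are solid. World frame = base frame: x ahead of the robot, y to its left, z up, the work surface at z = 0. Lengths are in m, angles in rad, forces in N, time in s.
With the tool pointing down it reaches from about 0.375 to 0.9 m from the base axis. Payload 3.1 kg.
Tool frame: the origin (TCP) lies between the finger pads; the fingertips stand 17 mm ahead of it and the grasp point (between the pads) lies 2 mm behind it (robot.nose_length is the distance from the TCP to the fingertips, in m); z points along the fingers, y is the line along which they close (so a half turn about z gives the same grasp; the last joint's range is limited). The gripper opens to 87 mm and grips with 3 to 60 N. Pads are 19 mm wide; open, the fingers measure 117 mm over their backs; the gripper's body (75 mm by 190 mm) begins 51 mm behind the grasp point.
Start: joints at [-1.294, 0.527, 1.433, -0, 1.181, -0.178], TCP at [0.275, -0.561, 0.24] pointing down, gripper open.
Joint ranges: [-3.08, 3.08], [-0.75, 2.2], [0.22, 2.44], [-1.43, 4.57], [0, 2.65], [-2.85, 2.85]. Speed limits (rad/s): [2.79, 2.79, 3.14, 3.14, 3.14, 3.14].

INTERFACE

Orientations are given as a unit quaternion [x, y, z, w].
In Python, from rig import robot, cams gives the robot as it stands.
- The arm moves only by the shell command python3 -m pendant 'ROWS' [FORCE]. ROWS is JSON, a list of rows, each an object with "jaw": the opening, from 0 (shut) to 1 (fully open); "linear": the shift along the tool's x, y, z in cm, a list of three; "twist": the turn about the tool's z in degrees. A call has 1 to 12 rows; each row shifts and turns the commanded pose from where the row before left it, along the tool's axes as they then stand; what a row does not reach is not made up. A row lasts 1/12 s, in which the tool goes at most 41.7 mm and 7.16 degrees, less where a joint would pass 70% of its speed; a pose out of reach is approached as far as the arm can. A call is refused whole if a number of a shift passes 4.17 or a number of a turn 7.16, either way. A call with a gripper value outside its range is refused whole. The fingers move at their own pace and stop on an object; FORCE is the grip in N (left out, the last holds). Time passes only in rows, so rows that do not move let the fingers close. It gives the time, the measured TCP pose, the force, the opening and the grip force at its end, in the units of the state.
- robot.get_obs(): the state, without advancing time (a new reading comes with each control period).
- cams.camera(name): name is "side" or "top" or "wrist"; returns a dict with "color" (420x560x3 uint8, blue, green, red), "depth" (420x560 float32, m along the optical axis (not along the pixel's ray), 0 where there is no reading), "fov_y" (degrees; the focal length in pixels is half the picture's height over the tangent of half this angle, whatever the lens; pixels are square), "cx", "cy" (the principal point, pixels), "view" (4x4, takes a point from world to camera coordinates). Camera axes: x right, y down, z forward; pixel columns grow to the right and rows downward; lengths in m; the calibration is good to about 2 mm. A picture is of the moment at which its call begins.
- robot.hand_in(): hands the job in; it is judged then, once.
The state is a dict: "time": time; "q": joint angles; "joint_velocities": joint speeds; "joint_torque": joint torques, N m; "position": TCP position; "tool_rot": TCP orientation; "ft_force": force on the tool from outside, world axes, zero at the start; "moment": the same for the moment, N m; "grip_width": finger opening in m; "grip_force": force on a finger pad.
Only numpy, scipy, OpenCV 4.12 (cv2) and the standard library are available. Lean on these libraries where they do the work, as an engineer would, in place of code of your own. Each camera call takes 0.05 s, during which the arm holds its last target. There are 200 camera calls.

TASK

Take all the circuit boards out of the sampler controller for inspection: raise its hinged guard fully, lift the prop stay on its left side and let the guard down onto it, and only then draw each board straight up out of its slot and stand it upright in a slot of the bench rack. Once every board is in the rack, raise the guard off the stay, fold the stay down flat and lower the guard shut without letting it drop; leave the other things on the bench alone.

Things in the scene. Friction and masses are not known exactly. Their poses are not given: they have to be found in the camera images.
- controller_base (a point): sampler controller, fixed grey open-topped metal case, 230 x 230 x 95 mm high, walls 4 mm. Point: centre of its underside; x from front panel to back, y to its left side, z up. Under the guard: 4 card slots along x, some empty
- slot_mid (a point): middle of the four card slots, on the case's inner floor (12 mm above the table; walls rise 83 mm higher). Slots run along x, at y = -72, -24, +24, +72 mm from here. A board stands with both ends in vertical guides (7 mm wide, 46 mm high, 2.5 mm end play) and comes out straight up; its top edge is 11 mm below the wall tops
- guard (a joint): guard angle (rad): 0 closed, lying level on the case; grows as it is raised; stop at 1.536 (88 deg). Clear sheet in aluminium frame, 230 wide, 202 mm from hinge to free edge, 8 mm thick, 350 g; hinged at the back, free edge to the front. Its stiff hinge holds it above about 1.42; lower it falls. On its stay it rests at about 1.29
- guard_hinge (a point): middle of the guard's hinge axis, 100 mm above the table, fixed; hinge axis = its y axis, x to the back of the case, z up
- guard_bar (a point): middle of the guard's grab bar: round steel, 10 mm diameter, 110 mm long, parallel to the hinge and 240 mm from it, on end posts 33 mm beyond the free edge in the plane of the guard. Guard closed: 100 mm above the table, in front of the case, free space all round. It can turn between the fingers. y axis along the bar
- guard_stud (a point): stud on the guard's left edge, 8 mm diameter, 100 mm from the hinge; it sits in the stay's notch when the guard is propped
- stay (a joint): prop stay angle (rad): 0 folded level along the left wall; grows as it is raised, stop at 0.877 (50 deg). Flat steel arm 145 mm long, pivot at mid-wall, free end to the back with a lipped notch for the stud. Stiff pivot (1 to 3 N at the pin): stays where left. Swings up or down freely only with the guard above about 1.48; raised to its stop, the guard let down comes to rest in its notch
- stay_pivot (a point): pivot of the stay on the left wall, 85 mm above the table, fixed; pivot axis = its y axis, x to the back of the case, z up
- stay_pin (a point): grip point on the stay's lifting pin: black, round, 10 mm diameter, sticking out 51 mm to the left of the arm (its tip is 16 mm beyond this point), 42 mm from the pivot axis, 85 mm above the table when folded. It can turn between the fingers. y axis along the pin
- board_1_mid (a point): circuit board on edge, 80 long x 72 high x 4 mm thick, 60 g; along its top edge an aluminium bar (72 long, 9 thick, 13 mm high) to grip across the 9 mm. Point: board's centre, 36 mm above its lower edge, 29.5 mm below the bar's middle. x along its length, y across its thickness, z up the board
- board_2_mid (a point): circuit board on edge, 80 long x 72 high x 4 mm thick, 60 g; along its top edge an aluminium bar (72 long, 9 thick, 13 mm high) to grip across the 9 mm. Point: board's centre, 36 mm above its lower edge, 29.5 mm below the bar's middle. x along its length, y across its thickness, z up the board
- board_3_mid (a point): circuit board on edge, 80 long x 72 high x 4 mm thick, 60 g; along its top edge an aluminium bar (72 long, 9 thick, 13 mm high) to grip across the 9 mm. Point: board's centre, 36 mm above its lower edge, 29.5 mm below the bar's middle. x along its length, y across its thickness, z up the board
- board_4_mid (a point): circuit board on edge, 80 long x 72 high x 4 mm thick, 60 g; along its top edge an aluminium bar (72 long, 9 thick, 13 mm high) to grip across the 9 mm. Point: board's centre, 36 mm above its lower edge, 29.5 mm below the bar's middle. x along its length, y across its thickness, z up the board
- rack_floor (a point): loose grey plastic bench rack, base 110 (x) x 215 (y) x 10 mm high, 700 g. Two combs of 13 round-topped pegs (5 mm diameter, 38 mm high, 15 mm apart along y) at x = -28 and +28 mm make 12 slots along x, 10 mm wide, at y = -82.5, -67.5 .. +82.5 mm; a board stands in one, lower edge on the base, length along x. Point: centre of the base's top face; z up
- screwdriver_small: small screwdriver, 25x130x27 mm, lies on the table; leave it alone. Origin: underside centre
- caliper: digital caliper, 62x210x12 mm, lies on the table; leave it alone. Origin: underside centre
- timer: bench timer, 70x62x21 mm, lies on the table; leave it alone. Origin: underside centre
There are look-alikes about, which are no part of the job. Leave any pink look-alike of the part that bears rack_floor alone.

How it is judged:
On the way, in this order (a step that is already met when the one before it is completed fails the run):
1. the guard is up and rests on its raised stay, let go by the robot (value of joint guard between 1.22 and 1.36 rad and value of joint stay above 0.8 rad and contact force between the fingers and anything else below 0.3 N), for 0.2 s.
2. every board stands in the rack, with the guard still on its stay (z of board_1_mid in the frame of rack_floor between 0.026 and 0.042 m and x of board_1_mid in the frame of rack_floor between -0.022 and 0.022 m and y of board_1_mid in the frame of rack_floor between -0.09 and 0.09 m and angle between each of board_1_mid, board_2_mid, board_3_mid, board_4_mid's own z axis and vertical below 0.25 rad and z of board_2_mid in the frame of rack_floor between 0.026 and 0.042 m and x of board_2_mid in the frame of rack_floor between -0.022 and 0.022 m and y of board_2_mid in the frame of rack_floor between -0.09 and 0.09 m and z of board_3_mid in the frame of rack_floor between 0.026 and 0.042 m and x of board_3_mid in the frame of rack_floor between -0.022 and 0.022 m and y of board_3_mid in the frame of rack_floor between -0.09 and 0.09 m and z of board_4_mid in the frame of rack_floor between 0.026 and 0.042 m and x of board_4_mid in the frame of rack_floor between -0.022 and 0.022 m and y of board_4_mid in the frame of rack_floor between -0.09 and 0.09 m and value of joint guard between 1.22 and 1.36 rad and value of joint stay above 0.8 rad), for 0.2 s.
At the end, for the whole second after the job is handed in: every board stands in a slot of the rack: lower edge on the base (centre 26 to 42 mm above it), centred along x within 22 mm, within 90 mm of the rack's middle along y, leaning less than 0.25 rad; guard closed (below 0.04 rad); stay folded (below 0.12 rad) (z of board_1_mid in the frame of rack_floor between 0.026 and 0.042 m and x of board_1_mid in the frame of rack_floor between -0.022 and 0.022 m and y of board_1_mid in the frame of rack_floor between -0.09 and 0.09 m and angle between each of board_1_mid, board_2_mid, board_3_mid, board_4_mid's own z axis and vertical below 0.25 rad and z of board_2_mid in the frame of rack_floor between 0.026 and 0.042 m and x of board_2_mid in the frame of rack_floor between -0.022 and 0.022 m and y of board_2_mid in the frame of rack_floor between -0.09 and 0.09 m and z of board_3_mid in the frame of rack_floor between 0.026 and 0.042 m and x of board_3_mid in the frame of rack_floor between -0.022 and 0.022 m and y of board_3_mid in the frame of rack_floor between -0.09 and 0.09 m and z of board_4_mid in the frame of rack_floor between 0.026 and 0.042 m and x of board_4_mid in the frame of rack_floor between -0.022 and 0.022 m and y of board_4_mid in the frame of rack_floor between -0.09 and 0.09 m and value of joint guard below 0.04 rad and value of joint stay below 0.12 rad); the robot touches nothing.
It fails at once if a board is lifted from the controller while the guard is not on its stay ((value of joint guard below 1.15 rad or value of joint stay below 0.7 rad) and ((height (world z) of board_1_mid above 0.058 m and y of board_1_mid in the frame of controller_base above -0.115 m) or (height (world z) of board_2_mid above 0.058 m and y of board_2_mid in the frame of controller_base above -0.115 m) or (height (world z) of board_3_mid above 0.058 m and y of board_3_mid in the frame of controller_base above -0.115 m) or (height (world z) of board_4_mid above 0.058 m and y of board_4_mid in the frame of controller_base above -0.115 m))).
It fails at once if the guard drops or is slammed (closing faster than 3 rad/s) (velocity of joint guard below -3 rad/s).
It fails at once if the screwdriver is disturbed (moved more than 40 mm) (distance of screwdriver_small from where it was at the start of the episode above 0.04 m).
It fails at once if the caliper is disturbed (moved more than 40 mm) (distance of caliper from where it was at the start of the episode above 0.04 m).
It fails at once if the timer is disturbed (moved more than 40 mm) (distance of timer from where it was at the start of the episode above 0.04 m).
Of board_1, board_2, board_3, board_4 only 2 to 4 are there at a start; the rules pass over those that are not, and their reading is None.
At some moment in a run one of rack may be knocked a few centimetres aside while the robot is not near it.
It also fails if it takes over 210 s, if anything falls off the work surface, if the arm or the gripper's body presses on something with over 40 N, if the wrist force passes 120 N, or if a joint passes its speed limit or range.

## Working session

There is one attempt and no reset: what is moved stays moved. The work goes in short steps, Python scripts to look and compute and a shell command to move; the robot and the scene stay as the last step left them, time stands still between calls to the robot, and variables do not carry over. Pictures are saved under pics/ and viewed, at most 14 in all, crops included, and the job is handed in when it is done.

```bash
ls; mkdir -p pics
cat > h.py <<'E'
import numpy as np, cv2
from rig import robot, cams
def shot(n):
    c=cams.camera(n); c['f']=c['color'].shape[0]/2/np.tan(np.radians(c['fov_y'])/2); c['inv']=np.linalg.inv(c['view']); return c
def cloud(c):
    d=c['depth'];v,u=np.mgrid[:d.shape[0],:d.shape[1]]
    P=np.stack([(u-c['cx'])/c['f']*d,(v-c['cy'])/c['f']*d,d,np.ones_like(d)],-1)@c['inv'].T
    P=P[...,:3]; P[d==0]=np.nan; return P
def ray(c,u,v,z):
    o=c['inv'][:3,3]; r=c['inv'][:3,:3]@np.array([(u-c['cx'])/c['f'],(v-c['cy'])/c['f'],1]); return o+r*(z-o[2])/r[2]
def proj(c,p):
    q=c['view']@np.append(p,1); return q[0]/q[2]*c['f']+c['cx'],q[1]/q[2]*c['f']+c['cy']
E
python3 - <<'E'
from h import *
for n in ('top','side'):
    c=shot(n); cv2.imwrite(f'pics/{n}0.png',c['color']); np.save(f'{n}0.npy',cloud(c)); print(n,c['inv'].round(3).tolist(),c['f'],c['cx'],c['cy'])
print(robot.get_obs())
E
```

```text
pics
top [[-0.003, -0.99, 0.141, 0.32], [-1.0, 0.006, 0.023, -0.175], [-0.024, -0.141, -0.99, 1.544], [0.0, 0.0, 0.0, 1.0]] 524.792611069089 273.4848361569101 211.09002696790927
side [[0.979, -0.108, 0.173, 0.31], [-0.203, -0.607, 0.768, -1.163], [0.022, -0.787, -0.617, 0.922], [0.0, 0.0, 0.0, 1.0]] 470.64134777701014 277.6647337383235 204.92129747817987
{'time': 0.1, 'q': array([-1.29451274e+00,  5.28379719e-01,  1.43376560e+00, -2.92114881e-05,
        1.18138407e+00, -1.78514474e-01]), 'joint_velocities': array([-0.00026303, -0.00217648, -0.0020991 ,  0.00086276,  0.00031268,
        0.00174977]), 'joint_torque': array([-8.06159660e-04, -4.40989816e+01, -1.77148980e+01,  6.35416643e-02,
        5.34126547e-02, -3.54115014e-05]), 'position': array([ 0.27439014, -0.5608577 ,  0.23866817]), 'tool_rot': array([ 9.74254353e-01,  2.25449590e-01, -6.08101588e-05, -9.66551840e-04]), 'ft_force': array([ 0.85355531, -0.27055595, -1.3941842 ]), 'moment': array([0.0300964 , 0.00542285, 0.01398342]), 'grip_force': 0.0, 'grip_width': 0.08725062518873046}
```

View pics/top0.png

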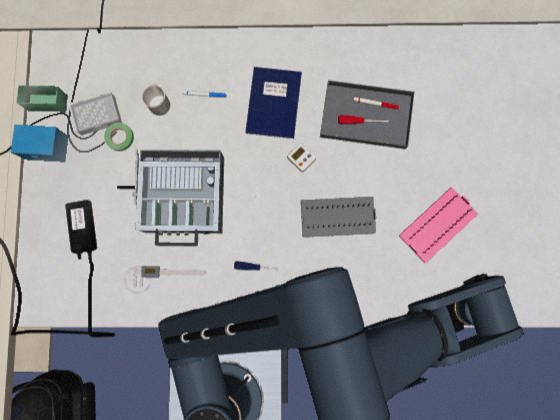

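View pics/side0.png

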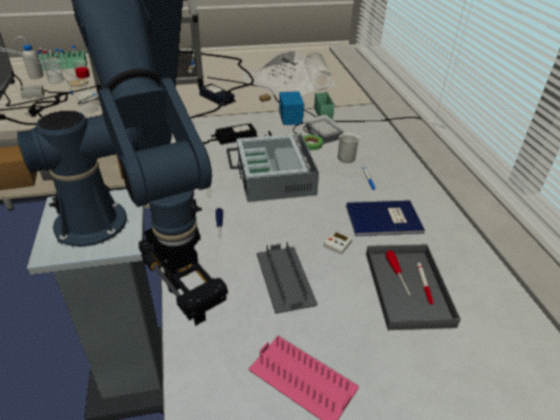

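The top view shows the case at about (180,193), with its grab bar at (177,239) and the stay pin at (125,187). The grey rack is at (338,216) and the pink look-alike at (438,225). Next I'll zoom in and measure.

Run:
```python
from h import *
c=cv2.imread('pics/top0.png')
cv2.imwrite('pics/zoom0.png',np.hstack([cv2.resize(c[140:255,110:235],None,fx=4,fy=4,interpolation=cv2.INTER_CUBIC),cv2.resize(c[185:245,295:382],None,fx=3,fy=3,interpolation=cv2.INTER_CUBIC)[:180].repeat(1,0) if 0 else np.zeros((460,0,3),np.uint8)]))
P=np.load('top0.npy')
for r,cc in ((239,177),(187,125),(187,130),(155,137),(232,140),(230,218),(152,220),(195,220),(193,178)): print(r,cc,P[r,cc].round(4))
Z=P[...,2]
# rack: grey dark mask
m=((c.max(-1)<110)&(c.min(-1)>40)).astype(np.uint8)
m[:, :290]=0; m[:,385:]=0; m[:180]=0; m[250:]=0
k,_=cv2.findContours(m,0,2); k=max(k,key=cv2.contourArea); rr=cv2.minAreaRect(k); print(rr, Z[m>0].mean())
# case by height
m2=((Z>0.075)&(Z<0.13)).astype(np.uint8); m2[:,:130]=0; m2[:,240:]=0;m2[245:]=0;m2[:140]=0
ys,xs=np.nonzero(m2);Q=P[ys,xs][:,:2];print('case',cv2.minAreaRect(Q.astype(np.float32)),len(Q))
for a in (Q,): print(np.percentile(a,[0,1,5,95,99,100],axis=0))
```

```text
239 177 [0.4578 0.1456 0.0065]
187 125 [0.5995 0.2807 0.0873]
187 130 [0.5991 0.2659 0.0889]
155 137 [0.6892 0.2457 0.1005]
232 140 [ 0.4799  0.2584 -0.0012]
230 218 [0.4744 0.0131 0.0952]
152 220 [0.6957 0.0094 0.101 ]
195 220 [0.5784 0.0125 0.0652]
193 178 [0.5776 0.1248 0.1072]
((367.5, 223.0), (4.0, 9.0), 90.0) 0.018955995799021783
case ((0.5701860189437866, 0.13849826157093048), (0.2557079493999481, 0.27156293392181396), 89.32518005371094) 6630
[[0.43451538 0.00936609]
 [0.43801681 0.01172258]
 [0.47704132 0.02037491]
 [0.68001472 0.2356906 ]
 [0.70337002 0.24905504]
 [0.70728783 0.26605269]]
```

View pics/zoom0.png

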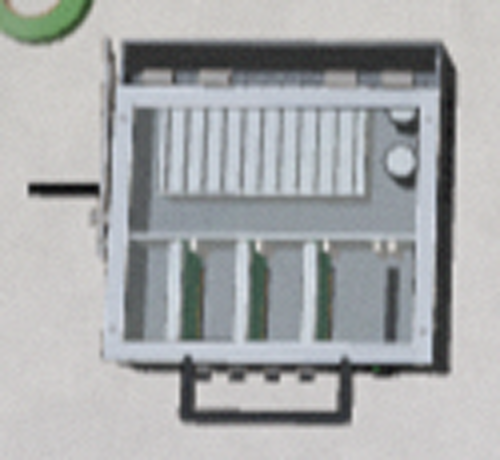

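Run:
```python
from h import *
c=shot('top'); P=cloud(c)
R=lambda n,x,y,z: print(n,ray(c,110+x/4,140+y/4,z).round(4))
R('barL',185,415,.1);R('barR',350,415,.1);R('bar',268,415,.1)
R('pin tip',28,188,.085);R('pin root',100,188,.085)
for n,x,y in(('TL',122,88),('TR',438,90),('BL',105,358),('BR',432,362)):R(n,x,y,.104)
for i,x in enumerate((192,258,323)): R(f'b{i}f',x,338,.084);R(f'b{i}b',x,250,.084)
for n,u,v in (('rTL',302,200),('rTR',374,197),('rBL',303,237),('rBR',376,235)): print(n,ray(c,u,v,.01).round(4))
```

```text
barL [0.4365 0.1836 0.1   ]
barR [0.436  0.0689 0.1   ]
bar [0.4363 0.1258 0.1   ]
pin tip [0.6001 0.3044 0.085 ]
pin root [0.5998 0.2528 0.085 ]
TL [0.6679 0.234  0.104 ]
TR [0.6645 0.01   0.104 ]
BL [0.4761 0.2396 0.104 ]
BR [0.4721 0.012  0.104 ]
b0f [0.4921 0.1842 0.084 ]
b0b [0.5548 0.186  0.084 ]
b1f [0.4918 0.1375 0.084 ]
b1b [0.5545 0.139  0.084 ]
b2f [0.4916 0.0916 0.084 ]
b2b [0.5542 0.0928 0.084 ]
rTL [ 0.5714 -0.224   0.01  ]
rTR [ 0.5789 -0.4364  0.01  ]
rBL [ 0.4615 -0.2257  0.01  ]
rBR [ 0.4663 -0.4388  0.01  ]
```

```bash
python3 -m pendant '[{"jaw":1,"linear":[0,0,0],"twist":-7.1},{"jaw":1,"linear":[0,0,0],"twist":-7.1},{"jaw":1,"linear":[0,0,0],"twist":-7.1},{"jaw":1,"linear":[0,0,0],"twist":-7.1},{"jaw":1,"linear":[0,0,0],"twist":-7.1},{"jaw":1,"linear":[0,0,0],"twist":-7.1},{"jaw":1,"linear":[0,0,0],"twist":-7.1},{"jaw":1,"linear":[0,0,0],"twist":-7.1},{"jaw":0.33,"linear":[0,0,0],"twist":-7.1},{"jaw":0.33,"linear":[0,0,0],"twist":0}]'
python3 -m pendant '[{"jaw":0.33,"linear":[2,0.5,0],"twist":0},{"jaw":0.33,"linear":[4,0.95,0],"twist":0},{"jaw":0.33,"linear":[4,0.95,0],"twist":0},{"jaw":0.33,"linear":[4,0.95,0],"twist":0},{"jaw":0.33,"linear":[4,0.95,0],"twist":0},{"jaw":0.33,"linear":[4,0.95,0],"twist":0},{"jaw":0.33,"linear":[4,0.95,0],"twist":0},{"jaw":0.33,"linear":[4,0.95,0],"twist":0},{"jaw":0.33,"linear":[2,0.5,0],"twist":0},{"jaw":0.33,"linear":[0,0,0],"twist":0}]'
```

```text
time: 0.98
position: [0.2745, -0.5612, 0.2392]
tool_rot: [0.707, 0.708, 0.0, -0.0]
ft_force: [-0.4, -0.0, 0.2]
grip_width: 0.0801
grip_force: 0.0
time: 1.82
position: [0.3506, -0.2363, 0.2393]
tool_rot: [0.707, 0.707, 0.001, -0.002]
ft_force: [-0.9, 0.7, -0.6]
grip_width: 0.029
grip_force: 0.0
```

```bash
python3 -m pendant '[{"jaw":0.33,"linear":[1.81,0.43,0],"twist":0},{"jaw":0.33,"linear":[3.62,0.86,0],"twist":0},{"jaw":0.33,"linear":[3.62,0.86,0],"twist":0},{"jaw":0.33,"linear":[3.62,0.86,0],"twist":0},{"jaw":0.33,"linear":[3.62,0.86,0],"twist":0},{"jaw":0.33,"linear":[3.62,0.86,0],"twist":0},{"jaw":0.33,"linear":[3.62,0.86,0],"twist":0},{"jaw":0.33,"linear":[3.62,0.86,0],"twist":0},{"jaw":0.33,"linear":[3.62,0.86,0],"twist":0},{"jaw":0.33,"linear":[3.62,0.86,0],"twist":0},{"jaw":0.33,"linear":[1.81,0.43,0],"twist":0},{"jaw":0.33,"linear":[0,0,0],"twist":0}]'
python3 -m pendant '[{"jaw":0.33,"linear":[0,0,1],"twist":0},{"jaw":0.33,"linear":[0,0,0],"twist":0},{"jaw":0.33,"linear":[0,0,0],"twist":0}]'
python3 - <<'E'
from h import *
c=shot('wrist'); cv2.imwrite('pics/w1.png',c['color']); np.save('w1.npy',cloud(c)); print(c['inv'].round(4).tolist(),c['f'],c['cx'],c['cy'])
print(proj(c,[.4363,.1258,.1]),proj(c,[.6,.288,.085]),proj(c,[.4921,.1842,.084]))
import pickle; pickle.dump({k:c[k] for k in('inv','view','f','cx','cy','depth')},open('w1.pkl','wb'))
E
```

```text
time: 2.82
position: [0.4393, 0.1231, 0.2397]
tool_rot: [0.707, 0.707, 0.001, 0.001]
ft_force: [0.2, -1.1, -0.6]
grip_width: 0.0287
grip_force: 0.0
time: 3.07
position: [0.4374, 0.1194, 0.2292]
tool_rot: [0.708, 0.706, -0.001, -0.0]
ft_force: [1.0, 0.7, 0.5]
grip_width: 0.0291
grip_force: 0.0
[[1.0, -0.0024, -0.0023, 0.4367], [-0.0029, -0.9692, -0.2464, 0.1861], [-0.0016, 0.2464, -0.9692, 0.3738], [0.0, 0.0, 0.0, 1.0]] 334.4581937874114 277.964736523233 213.01203954177205
(np.float64(278.23573225829426), np.float64(202.2095814332211)) (np.float64(492.8874714046688), np.float64(-10.915101514624155)) (np.float64(344.4321314485694), np.float64(130.08379001396932))
```

View pics/w1.png

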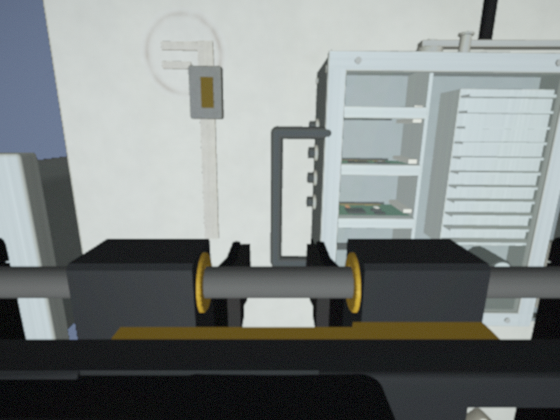

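The bar appears vertical at column 277, rows 130 to 262, which agrees with x=0.436. I'll lower onto it and grip.

```bash
python3 -m pendant '[{"jaw":0.33,"linear":[0.6,-0.1,1],"twist":0},{"jaw":0.33,"linear":[0,0,2.5],"twist":0},{"jaw":0.33,"linear":[0,0,2.5],"twist":0},{"jaw":0.33,"linear":[0,0,2.5],"twist":0},{"jaw":0.33,"linear":[0,0,2.5],"twist":0},{"jaw":0.33,"linear":[0,0,1.4],"twist":0},{"jaw":0.33,"linear":[0,0,0.7],"twist":0},{"jaw":0.33,"linear":[0,0,0],"twist":0},{"jaw":0.33,"linear":[0,0,0],"twist":0}]' 
python3 -m pendant '[{"jaw":0,"linear":[0,0,0],"twist":0},{"jaw":0,"linear":[0,0,0],"twist":0},{"jaw":0,"linear":[0,0,0],"twist":0},{"jaw":0,"linear":[0,0,0],"twist":0},{"jaw":0,"linear":[0,0,0],"twist":0},{"jaw":0,"linear":[0,0,0],"twist":0}]' 15
```

```text
time: 3.87
position: [0.4372, 0.126, 0.0989]
tool_rot: [0.708, 0.706, 0.0, 0.0]
ft_force: [-0.5, -0.8, 0.8]
grip_width: 0.029
grip_force: 0.0
time: 4.37
position: [0.4356, 0.1265, 0.0991]
tool_rot: [0.707, 0.707, -0.001, -0.0]
ft_force: [-2.2, -0.2, 6.8]
grip_width: 0.0092
grip_force: 15.0
```

```bash
python3 -c "
import numpy as np
t=np.linspace(0,1.53,21);x=np.round(-24*np.cos(t),2);z=np.round(24*np.sin(t),2)
for a,b,c in zip(t[1:],np.diff(x),-np.diff(z)):print('%.2f  %.2f %.2f'%(a,b,c))"
```

```text
0.08  0.07 -1.83
0.15  0.21 -1.83
0.23  0.35 -1.80
0.31  0.48 -1.77
0.38  0.62 -1.73
0.46  0.75 -1.67
0.54  0.88 -1.62
0.61  1.00 -1.54
0.69  1.11 -1.46
0.77  1.22 -1.37
0.84  1.32 -1.28
0.92  1.41 -1.17
0.99  1.50 -1.05
1.07  1.58 -0.94
1.15  1.64 -0.82
1.22  1.70 -0.69
1.30  1.75 -0.56
1.38  1.79 -0.42
1.45  1.81 -0.29
1.53  1.83 -0.14
```

```bash
python3 -m pendant '[{"jaw":0,"linear":[0,0.07,-1.83],"twist":0},{"jaw":0,"linear":[0,0.21,-1.83],"twist":0},{"jaw":0,"linear":[0,0.35,-1.80],"twist":0},{"jaw":0,"linear":[0,0.48,-1.77],"twist":0},{"jaw":0,"linear":[0,0.62,-1.73],"twist":0},{"jaw":0,"linear":[0,0.75,-1.67],"twist":0},{"jaw":0,"linear":[0,0.88,-1.62],"twist":0},{"jaw":0,"linear":[0,1.0,-1.54],"twist":0},{"jaw":0,"linear":[0,1.11,-1.46],"twist":0},{"jaw":0,"linear":[0,1.22,-1.37],"twist":0}]' 25
python3 -m pendant '[{"jaw":0,"linear":[0,1.32,-1.28],"twist":0},{"jaw":0,"linear":[0,1.41,-1.17],"twist":0},{"jaw":0,"linear":[0,1.5,-1.05],"twist":0},{"jaw":0,"linear":[0,1.58,-0.94],"twist":0},{"jaw":0,"linear":[0,1.64,-0.82],"twist":0},{"jaw":0,"linear":[0,1.7,-0.69],"twist":0},{"jaw":0,"linear":[0,1.75,-0.56],"twist":0},{"jaw":0,"linear":[0,1.79,-0.42],"twist":0},{"jaw":0,"linear":[0,1.81,-0.29],"twist":0},{"jaw":0,"linear":[0,1.83,-0.14],"twist":0},{"jaw":0,"linear":[0,0,0],"twist":0},{"jaw":0,"linear":[0,0,0],"twist":0}]'
```

```text
time: 5.2
position: [0.4989, 0.1257, 0.2648]
tool_rot: [0.707, 0.707, -0.005, -0.003]
ft_force: [-7.9, -3.0, 2.1]
grip_width: 0.0093
grip_force: 25.0
time: 6.2
position: [0.6672, 0.1236, 0.3393]
tool_rot: [0.708, 0.706, -0.002, 0.002]
ft_force: [-1.0, -6.0, 3.5]
grip_width: 0.0092
grip_force: 25.0
```

```bash
python3 -m pendant '[{"jaw":0.33,"linear":[0,0,0],"twist":0},{"jaw":0.33,"linear":[0,0,0],"twist":0},{"jaw":0.33,"linear":[0,0,0],"twist":0},{"jaw":0.33,"linear":[0,0,0],"twist":0},{"jaw":0.33,"linear":[0,0,-1],"twist":0},{"jaw":0.33,"linear":[0,0,-2.5],"twist":0},{"jaw":0.33,"linear":[0,0,-2.5],"twist":0},{"jaw":0.33,"linear":[0,0,-1],"twist":0},{"jaw":0.33,"linear":[1,-0.4,0],"twist":0},{"jaw":0.33,"linear":[3,-1.2,0],"twist":0},{"jaw":0.33,"linear":[3,-1.2,0],"twist":0},{"jaw":0.33,"linear":[3,-1.2,0],"twist":0}]' 
python3 -m pendant '[{"jaw":0.33,"linear":[3,-1.2,0],"twist":0},{"jaw":0.33,"linear":[3,-1.2,0],"twist":0},{"jaw":0.33,"linear":[1,-0.3,1],"twist":0},{"jaw":0.33,"linear":[0,0,3],"twist":0},{"jaw":0.33,"linear":[0,0,4],"twist":0},{"jaw":0.33,"linear":[0,0,4],"twist":0},{"jaw":0.33,"linear":[0,0,4],"twist":0},{"jaw":0.33,"linear":[0,0,2],"twist":0},{"jaw":0.33,"linear":[0,0,0],"twist":0},{"jaw":0.33,"linear":[0,0,0],"twist":0}]'
python3 - <<'E'
from h import *
c=shot('wrist'); cv2.imwrite('pics/w2.png',c['color']); 
for p in ([.6,.294,.085],[.6,.304,.085],[.6,.2528,.085],[.676,.241,.2]):print(proj(c,p))
c=shot('top');P=cloud(c);m=(P[...,2]>.12)&(P[...,2]<.36)&(P[...,0]>.6)&(P[...,0]<.72)&(P[...,1]>0)&(P[...,1]<.25);print(m.sum(),P[m].mean(0))
E
```

```text
time: 7.2
position: [0.6254, 0.2276, 0.4066]
tool_rot: [0.708, 0.706, -0.001, -0.001]
ft_force: [0.4, 0.0, -0.5]
grip_width: 0.0287
grip_force: 0.0
time: 8.03
position: [0.5986, 0.296, 0.2261]
tool_rot: [0.707, 0.707, -0.002, -0.001]
ft_force: [0.0, 0.3, 0.5]
grip_width: 0.0289
grip_force: 0.0
(np.float64(281.67250762073934), np.float64(208.46422429931386))
(np.float64(281.6962565422364), np.float64(197.30023871794043))
(np.float64(281.5787391052606), np.float64(252.54329352863508))
(np.float64(412.95837545665825), np.float64(343.0518000765493))
1831 [0.66802416 0.12437841 0.2425665 ]
```

View pics/w2.png

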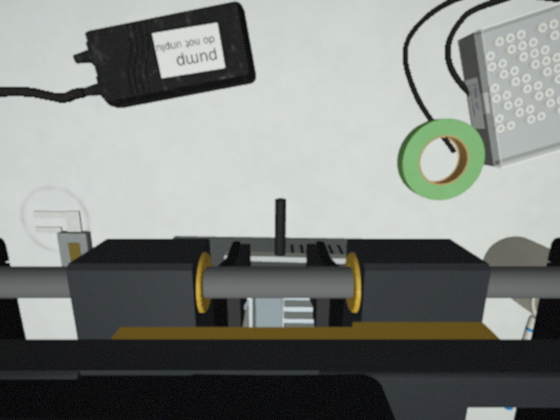

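The pin is at column 280 with its tip at row 198, as predicted, so I'll descend and grip it.

```bash
python3 -m pendant '[{"jaw":0.33,"linear":[-0.2,0.05,1.3],"twist":0},{"jaw":0.33,"linear":[0,0,3],"twist":0},{"jaw":0.33,"linear":[0,0,3],"twist":0},{"jaw":0.33,"linear":[0,0,3],"twist":0},{"jaw":0.33,"linear":[0,0,2.5],"twist":0},{"jaw":0.33,"linear":[0,0,1.5],"twist":0},{"jaw":0.33,"linear":[0,0,0],"twist":0},{"jaw":0.33,"linear":[0,0,0],"twist":0}]' 
python3 -m pendant '[{"jaw":0,"linear":[0,0,0],"twist":0},{"jaw":0,"linear":[0,0,0],"twist":0},{"jaw":0,"linear":[0,0,0],"twist":0},{"jaw":0,"linear":[0,0,0],"twist":0},{"jaw":0,"linear":[0,0,0],"twist":0}]' 20
python3 -c "
import numpy as np
t=np.linspace(0,.885,11);x=np.round(4.2*np.cos(t),2);z=np.round(4.2*np.sin(t),2)
for a,b,c in zip(t[1:],np.diff(x),-np.diff(z)):print('%.2f  %.2f %.2f'%(a,b,c))"
```

```text
time: 8.8
position: [0.6017, 0.2947, 0.0868]
tool_rot: [0.707, 0.707, 0.001, 0.001]
ft_force: [0.3, -0.3, 0.3]
grip_width: 0.0288
grip_force: 0.0
time: 9.22
position: [0.5999, 0.2947, 0.0863]
tool_rot: [0.707, 0.707, 0.0, -0.0]
ft_force: [-2.0, 0.5, 2.6]
grip_width: 0.0093
grip_force: 20.0
0.09  -0.02 -0.37
0.18  -0.05 -0.37
0.27  -0.08 -0.36
0.35  -0.11 -0.36
0.44  -0.14 -0.34
0.53  -0.18 -0.33
0.62  -0.20 -0.31
0.71  -0.23 -0.29
0.80  -0.25 -0.27
0.89  -0.28 -0.25
```

```bash
python3 -m pendant '[{"jaw":0,"linear":[0,-0.02,-0.37],"twist":0},{"jaw":0,"linear":[0,-0.05,-0.37],"twist":0},{"jaw":0,"linear":[0,-0.08,-0.36],"twist":0},{"jaw":0,"linear":[0,-0.11,-0.36],"twist":0},{"jaw":0,"linear":[0,-0.14,-0.34],"twist":0},{"jaw":0,"linear":[0,-0.18,-0.33],"twist":0},{"jaw":0,"linear":[0,-0.2,-0.31],"twist":0},{"jaw":0,"linear":[0,-0.23,-0.29],"twist":0},{"jaw":0,"linear":[0,-0.25,-0.27],"twist":0},{"jaw":0,"linear":[0,-0.28,-0.25],"twist":0},{"jaw":0,"linear":[0,0,0],"twist":0},{"jaw":0,"linear":[0,0,0],"twist":0}]' 30
```

```text
time: 10.22
position: [0.5867, 0.2948, 0.1196]
tool_rot: [0.707, 0.707, 0.002, 0.001]
ft_force: [3.8, 3.3, 2.6]
grip_width: 0.0089
grip_force: 30.0
```

```bash
python3 -m pendant '[{"jaw":0.33,"linear":[0,0,0],"twist":0},{"jaw":0.33,"linear":[0,0,0],"twist":0},{"jaw":0.33,"linear":[0,0,0],"twist":0},{"jaw":0.33,"linear":[0,0,0],"twist":0},{"jaw":0.33,"linear":[0,0,-2],"twist":0},{"jaw":0.33,"linear":[0,0,-4],"twist":0},{"jaw":0.33,"linear":[0,0,-4],"twist":0},{"jaw":0.33,"linear":[0,0,-4],"twist":0},{"jaw":0.33,"linear":[0,0,-4],"twist":0},{"jaw":0.33,"linear":[0,0,-4],"twist":0},{"jaw":0.33,"linear":[0,0,-4],"twist":0},{"jaw":0.33,"linear":[0,0,-2.5],"twist":0}]'
python3 -m pendant '[{"jaw":0.4,"linear":[-2,0.9,0],"twist":0},{"jaw":0.4,"linear":[-3.5,1.6,0],"twist":0},{"jaw":0.4,"linear":[-3.5,1.6,0],"twist":0},{"jaw":0.4,"linear":[-3.5,1.6,0],"twist":0},{"jaw":0.4,"linear":[-3,1.6,0],"twist":0},{"jaw":0.4,"linear":[-1.4,0.7,0],"twist":0},{"jaw":0.4,"linear":[0,0,0],"twist":0},{"jaw":0.4,"linear":[0,0,0],"twist":0}]'
python3 - <<'E'
from h import *
c=shot('wrist');w=c['color']; t=shot('top')['color']; s=shot('side')['color']
cv2.imwrite('pics/w3.png',np.hstack([cv2.resize(w[:300],None,fx=.7,fy=.7),cv2.resize(s[100:230,180:360],None,fx=2,fy=1.615)[:210]]))
for p in ([.667,.126,.34],[.667,.181,.34]):print(proj(c,p))
E
```

```text
time: 11.22
position: [0.5849, 0.2942, 0.4072]
tool_rot: [0.707, 0.707, 0.001, 0.001]
ft_force: [0.1, 0.6, 0.3]
grip_width: 0.0288
grip_force: 0.0
time: 11.88
position: [0.6642, 0.1248, 0.4017]
tool_rot: [0.708, 0.706, -0.001, -0.001]
ft_force: [0.2, -0.1, -0.8]
grip_width: 0.035
grip_force: 0.0
(np.float64(284.35625094288326), np.float64(232.60578823717802))
(np.float64(284.5779262448993), np.float64(145.89981572644683))
```

View pics/w3.png

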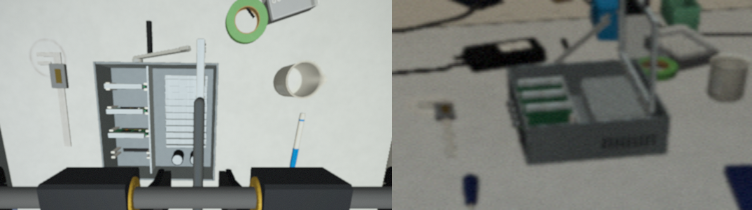

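The guard stands upright with the bar at column 284, and the stay is up. I'll grip the bar and let the guard down onto the stay.

```bash
python3 -m pendant '[{"jaw":0.4,"linear":[0,0.25,1],"twist":0},{"jaw":0.4,"linear":[0,0,2.2],"twist":0},{"jaw":0.4,"linear":[0,0,2],"twist":0},{"jaw":0.4,"linear":[0,0,1],"twist":0},{"jaw":0.4,"linear":[0,0,0],"twist":0},{"jaw":0,"linear":[0,0,0],"twist":0},{"jaw":0,"linear":[0,0,0],"twist":0},{"jaw":0,"linear":[0,0,0],"twist":0},{"jaw":0,"linear":[0,0,0],"twist":0},{"jaw":0,"linear":[0,0,0],"twist":0},{"jaw":0,"linear":[0,0,0],"twist":0}]' 15
python3 -c "
import numpy as np
t=np.linspace(1.53,1.28,9);x=np.round(-24*np.cos(t),2);z=np.round(24*np.sin(t),2)
for a,b,c in zip(t[1:],np.diff(x),-np.diff(z)):print('%.2f  %.2f %.2f'%(a,b,c))"
```

```text
time: 12.95
position: [0.6672, 0.1253, 0.342]
tool_rot: [0.707, 0.707, 0.0, 0.0]
ft_force: [-1.1, -0.7, 3.3]
grip_width: 0.0096
grip_force: 15.0
1.50  -0.75 0.04
1.47  -0.74 0.07
1.44  -0.75 0.09
1.41  -0.74 0.11
1.37  -0.74 0.13
1.34  -0.73 0.16
1.31  -0.73 0.18
1.28  -0.72 0.21
```

```bash
python3 -m pendant '[{"jaw":0,"linear":[0,-0.75,0.04],"twist":0},{"jaw":0,"linear":[0,-0.74,0.07],"twist":0},{"jaw":0,"linear":[0,-0.75,0.09],"twist":0},{"jaw":0,"linear":[0,-0.74,0.11],"twist":0},{"jaw":0,"linear":[0,-0.74,0.13],"twist":0},{"jaw":0,"linear":[0,-0.73,0.16],"twist":0},{"jaw":0,"linear":[0,-0.73,0.18],"twist":0},{"jaw":0,"linear":[0,-0.72,0.21],"twist":0},{"jaw":0,"linear":[0,0,0],"twist":0},{"jaw":0,"linear":[0,0,0],"twist":0}]'
```

```text
time: 13.78
position: [0.6076, 0.126, 0.3313]
tool_rot: [0.707, 0.707, 0.0, -0.0]
ft_force: [-0.1, 3.7, 5.9]
grip_width: 0.0092
grip_force: 15.0
```

```bash
python3 -m pendant '[{"jaw":0.18,"linear":[0,0,0],"twist":0},{"jaw":0.18,"linear":[0,0,0],"twist":0},{"jaw":0.18,"linear":[0,0,0],"twist":0},{"jaw":0.18,"linear":[0,0,0],"twist":0},{"jaw":0.18,"linear":[0,0,0],"twist":0}]'
python3 -m pendant '[{"jaw":0.4,"linear":[0,0,0],"twist":0},{"jaw":0.4,"linear":[0,0,0],"twist":0},{"jaw":0.4,"linear":[0,0,-2],"twist":0},{"jaw":0.4,"linear":[0,0,-3],"twist":0},{"jaw":0.4,"linear":[0,0,-3],"twist":0},{"jaw":0.4,"linear":[0,0,0],"twist":0},{"jaw":0.4,"linear":[0,0,0],"twist":0}]'
python3 - <<'E'
from h import *
c=shot('wrist');w=c['color']; s=shot('side')['color']
cv2.imwrite('pics/w4.png',np.hstack([cv2.resize(w[:300],None,fx=.7,fy=.7),cv2.resize(s[100:230,180:360],None,fx=2,fy=1.615)[:210]]))
for p in ([.608,.126,.33],[.608,.181,.33]):print(proj(c,p))
E
```

```text
time: 14.2
position: [0.6079, 0.1249, 0.33]
tool_rot: [0.707, 0.707, -0.001, -0.001]
ft_force: [0.1, -0.0, 0.2]
grip_width: 0.0152
grip_force: 0.0
time: 14.78
position: [0.6093, 0.1253, 0.4134]
tool_rot: [0.707, 0.707, 0.002, 0.002]
ft_force: [-0.4, -0.2, -0.4]
grip_width: 0.0344
grip_force: 0.0
(np.float64(277.23147220011674), np.float64(223.99426077634433))
(np.float64(277.1348444893245), np.float64(144.9488432317287))
```

View pics/w4.png

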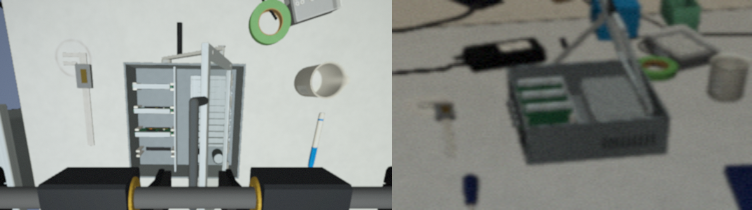

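The guard rests on the stay. I'll back off, turn the gripper 90°, and go above the boards.

```bash
python3 -m pendant '[{"jaw":0.4,"linear":[0,-2.5,0],"twist":0},{"jaw":0.4,"linear":[0,-3.5,0],"twist":0},{"jaw":0.4,"linear":[0,-3,0],"twist":0},{"jaw":0.4,"linear":[0,-1,0],"twist":-7.1},{"jaw":0.4,"linear":[0,0,0],"twist":-7.1},{"jaw":0.4,"linear":[0,0,0],"twist":-7.1},{"jaw":0.4,"linear":[0,0,0],"twist":-7.1},{"jaw":0.4,"linear":[0,0,0],"twist":-7.1},{"jaw":0.4,"linear":[0,0,0],"twist":-7.1},{"jaw":0.4,"linear":[0,0,0],"twist":-7.1},{"jaw":0.4,"linear":[0,0,0],"twist":-7.1},{"jaw":0.4,"linear":[0,0,0],"twist":-7.1}]'
python3 -m pendant '[{"jaw":0.4,"linear":[0,0,0],"twist":-7.1},{"jaw":0.4,"linear":[0,0,0],"twist":-7.1},{"jaw":0.4,"linear":[0,0,0],"twist":-7.1},{"jaw":0.4,"linear":[0,0,0],"twist":-4.8},{"jaw":0.4,"linear":[0,0,3],"twist":0},{"jaw":0.4,"linear":[0,0,4],"twist":0},{"jaw":0.4,"linear":[0,0,4],"twist":0},{"jaw":0.4,"linear":[0,0,4],"twist":0},{"jaw":0.4,"linear":[0,0,2],"twist":0},{"jaw":0.4,"linear":[0,0,0],"twist":0},{"jaw":0.4,"linear":[0,0,0],"twist":0}]'
python3 - <<'E'
from h import *
c=shot('wrist');cv2.imwrite('pics/w5.png',c['color']); np.save('w5.npy',cloud(c))
import pickle; pickle.dump({k:c[k] for k in('inv','view','f','cx','cy')},open('w5.pkl','wb'))
for y in (.198,.15,.102):print(proj(c,[.523,y,.084]))
E
```

```text
time: 15.88
position: [0.5074, 0.1253, 0.409]
tool_rot: [0.223, 0.975, -0.001, -0.002]
ft_force: [-0.9, 0.6, 0.4]
grip_width: 0.0349
grip_force: 0.0
time: 16.8
position: [0.507, 0.1253, 0.2392]
tool_rot: [0.0, 1.0, -0.0, -0.003]
ft_force: [0.2, 0.1, -0.1]
grip_width: 0.035
grip_force: 0.0
(np.float64(356.38054572285597), np.float64(222.05828552106655))
(np.float64(304.83235686686055), np.float64(222.10143215713128))
(np.float64(253.2802561343176), np.float64(222.1445820674974))
```

View pics/w5.png

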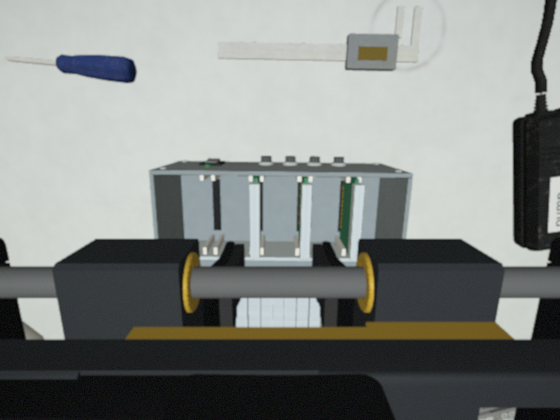

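Run:
```python
import numpy as np,cv2,pickle
from h import ray
c=pickle.load(open('w5.pkl','rb'));I=cv2.imread('pics/w5.png');
for u in (255,305,357):
    for v in (190,210,235):
        r=I[v,u-16:u+17].mean(-1); print(v,u,r.astype(int).tolist() if v==210 else '',ray(c,u,v,.084).round(4))
    col=I[172:262,u].mean(-1).astype(int); print(col.tolist())
for v in (183,257):print(ray(c,305,v,.084))
```

```text
190 255  [0.4927 0.1041 0.084 ]
210 255 [160, 160, 159, 161, 159, 158, 158, 157, 157, 162, 181, 203, 213, 213, 212, 211, 212, 214, 216, 206, 167, 97, 55, 96, 140, 158, 159, 160, 159, 159, 157, 159, 158] [0.5114 0.1038 0.084 ]
235 255  [0.5355 0.1034 0.084 ]
[155, 159, 151, 123, 80, 71, 98, 108, 112, 116, 123, 141, 182, 209, 213, 213, 212, 213, 212, 212, 212, 212, 212, 212, 212, 212, 212, 212, 212, 212, 212, 211, 211, 212, 212, 211, 212, 212, 212, 211, 212, 211, 213, 211, 212, 211, 212, 212, 212, 211, 211, 211, 211, 211, 211, 211, 211, 211, 211, 210, 210, 210, 210, 211, 210, 210, 210, 210, 211, 209, 209, 209, 210, 210, 210, 210, 210, 210, 210, 210, 210, 210, 209, 210, 208, 207, 207, 202, 185, 163]
190 305  [0.4927 0.1496 0.084 ]
210 305 [159, 159, 157, 158, 159, 159, 157, 134, 93, 60, 66, 121, 183, 210, 215, 213, 211, 210, 212, 213, 215, 202, 176, 161, 160, 159, 159, 160, 160, 162, 161, 161, 162] [0.5114 0.1499 0.084 ]
235 305  [0.5356 0.1504 0.084 ]
[139, 157, 160, 150, 122, 85, 95, 111, 107, 108, 114, 131, 165, 197, 211, 213, 212, 212, 213, 213, 212, 212, 212, 212, 212, 213, 212, 21
[... 384 characters left out ...]
, 64, 93, 113, 138, 185, 211, 214, 213, 211, 210, 212, 214, 214, 196, 168, 157, 157, 157, 158, 158, 158, 159, 160, 159, 160] [0.5115 0.1979 0.084 ]
235 357  [0.5356 0.1993 0.084 ]
[128, 152, 159, 156, 155, 163, 155, 120, 107, 110, 115, 121, 145, 188, 212, 215, 214, 213, 214, 214, 213, 213, 213, 213, 212, 212, 212, 212, 213, 212, 212, 211, 211, 212, 211, 211, 211, 211, 211, 211, 211, 211, 211, 211, 210, 211, 211, 211, 210, 210, 210, 210, 211, 210, 210, 210, 211, 211, 211, 210, 210, 211, 210, 210, 209, 210, 209, 206, 200, 189, 180, 176, 176, 176, 173, 171, 173, 170, 162, 152, 149, 146, 138, 127, 128, 126, 126, 122, 120, 112]
[0.48630173 0.14946759 0.084     ]
[0.55761711 0.15080556 0.084     ]
```

The three board bars are at columns 254, 305 and 358, which gives y≈0.1025, 0.1505 and 0.1985 with x centre 0.522. I'll pick the leftmost first.

```bash
python3 -m pendant '[{"jaw":0.4,"linear":[-0.5,2.4,0],"twist":0},{"jaw":0.4,"linear":[-0.5,2.5,0],"twist":0},{"jaw":0.4,"linear":[-0.5,2.4,0],"twist":0},{"jaw":0.4,"linear":[0,0,2],"twist":0},{"jaw":0.4,"linear":[0,0,4],"twist":0},{"jaw":0.4,"linear":[0,0,4],"twist":0},{"jaw":0.4,"linear":[0,0,3],"twist":0},{"jaw":0.4,"linear":[0,0,2],"twist":0},{"jaw":0.4,"linear":[0,0,1.2],"twist":0},{"jaw":0.4,"linear":[0,0,0],"twist":0},{"jaw":0.4,"linear":[0,0,0],"twist":0}]'
python3 -m pendant '[{"jaw":0,"linear":[0,0,0],"twist":0},{"jaw":0,"linear":[0,0,0],"twist":0},{"jaw":0,"linear":[0,0,0],"twist":0},{"jaw":0,"linear":[0,0,0],"twist":0},{"jaw":0,"linear":[0,0,0],"twist":0},{"jaw":0,"linear":[0,0,0],"twist":0}]' 20
```

```text
time: 17.77
position: [0.5248, 0.1987, 0.0801]
tool_rot: [0.0, 1.0, 0.0, 0.001]
ft_force: [-0.2, -0.1, -1.4]
grip_width: 0.0346
grip_force: 0.0
time: 18.27
position: [0.5238, 0.1985, 0.0797]
tool_rot: [0.0, 1.0, 0.0, 0.001]
ft_force: [0.0, 0.2, 4.3]
grip_width: 0.0086
grip_force: 20.0
```

```bash
python3 -m pendant '[{"jaw":0,"linear":[0,0,-1],"twist":0},{"jaw":0,"linear":[0,0,-1.5],"twist":0},{"jaw":0,"linear":[0,0,-2],"twist":0},{"jaw":0,"linear":[0,0,-2],"twist":0},{"jaw":0,"linear":[0,0,-2],"twist":0},{"jaw":0,"linear":[0,0,-3],"twist":0},{"jaw":0,"linear":[0,0,-3],"twist":0},{"jaw":0,"linear":[0,0,-2],"twist":0},{"jaw":0,"linear":[0,0,-2],"twist":0},{"jaw":0,"linear":[0,0,0],"twist":0}]'
python3 -m pendant '[{"jaw":0,"linear":[0,-2,0],"twist":0},{"jaw":0,"linear":[0,-4,0],"twist":0},{"jaw":0,"linear":[0,-4,0],"twist":0},{"jaw":0,"linear":[0,-4,0],"twist":0},{"jaw":0,"linear":[0,-4,0],"twist":0},{"jaw":0,"linear":[0,-4,0],"twist":0},{"jaw":0,"linear":[0,-4,0],"twist":0},{"jaw":0,"linear":[0,-4,0],"twist":0},{"jaw":0,"linear":[0,-4,0],"twist":0},{"jaw":0,"linear":[0,-4,0],"twist":0},{"jaw":0,"linear":[0,-4,0],"twist":0},{"jaw":0,"linear":[0,-2,0],"twist":0}]'
python3 -m pendant '[{"jaw":0,"linear":[0,-2,0],"twist":0},{"jaw":0,"linear":[0,0,0],"twist":0},{"jaw":0,"linear":[0,0,0],"twist":0}]'
python3 - <<'E'
from h import *
import pickle
for n in('wrist','top'):
    c=shot(n);cv2.imwrite(f'pics/{n}6.png',c['color'])
    pickle.dump({k:c[k] for k in('inv','view','f','cx','cy','depth')},open(n+'6.pkl','wb'))
    print(proj(c,[.52,-.331,.01]),proj(c,[.548,-.421,.048]),proj(c,[.548,-.241,.048]))
E
```

```text
time: 19.1
position: [0.5256, 0.1988, 0.2688]
tool_rot: [0.0, 1.0, 0.001, 0.004]
ft_force: [0.6, -0.0, -0.0]
grip_width: 0.0087
grip_force: 20.0
time: 20.1
position: [0.5225, -0.2463, 0.2631]
tool_rot: [0.002, 1.0, -0.001, -0.0]
ft_force: [0.0, 1.0, 0.0]
grip_width: 0.0088
grip_force: 20.0
time: 20.35
position: [0.5223, -0.2621, 0.2629]
tool_rot: [0.002, 1.0, 0.001, -0.001]
ft_force: [0.2, -0.2, -0.0]
grip_width: 0.0087
grip_force: 20.0
(np.float64(220.30287453689127), np.float64(185.16929384352733)) (np.float64(134.7167329097532), np.float64(216.02031305922108)) (np.float64(296.830114322995), np.float64(215.45603884737838))
(np.float64(338.61970221530385), np.float64(216.9986093035157)) (np.float64(371.14898093746126), np.float64(205.43072400031392)) (np.float64(308.40222362904206), np.float64(205.83156981834836))
```

View pics/wrist6.png

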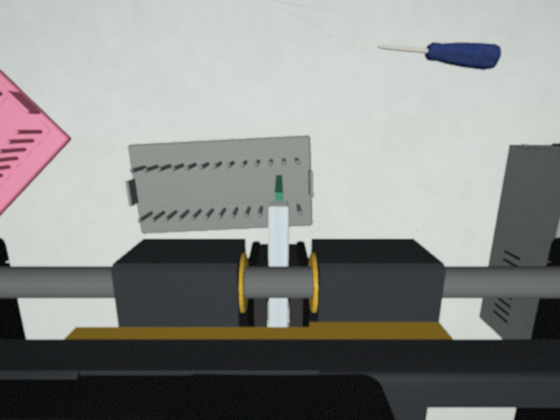

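The grey rack spans (130–311, 137–233) with both peg rows visible. I'll zoom in to get the peg pixels.

Run:
```python
import cv2
I=cv2.imread('pics/wrist6.png'); cv2.imwrite('pics/z6.png',cv2.resize(I[130:240,120:320],None,fx=4,fy=4,interpolation=cv2.INTER_CUBIC))
```

```text
(no output)
```

View pics/z6.png

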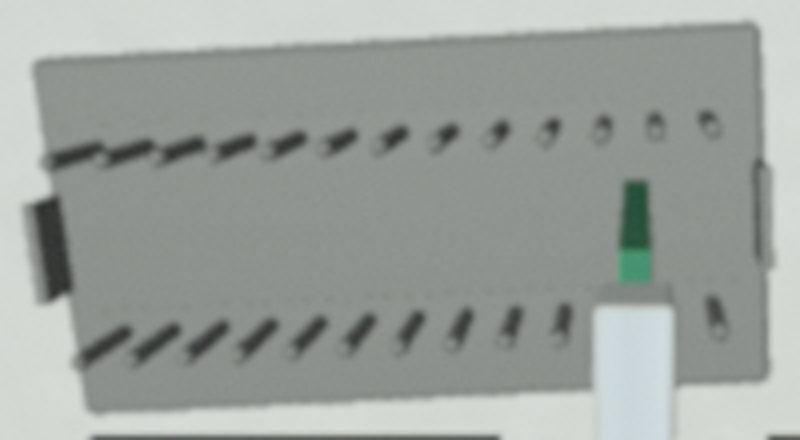

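```bash
cat >> h.py <<'E'
def rack(c,tl,tr,bl,br,s=4,ox=120,oy=130):
    q=[ray(c,ox+p[0]/s,oy+p[1]/s,.047)[:2] for p in (tl,tr,bl,br)]
    C=np.mean(q,0); yv=(q[1]-q[0]+q[3]-q[2])/-2; L=np.hypot(*yv); th=np.arctan2(-yv[0],yv[1])
    print('C',C.round(4),'yaw deg',np.degrees(th).round(2),'len(.180)',L.round(4),'w(.056)',np.hypot(*(q[2]+q[3]-q[0]-q[1])/2).round(4))
    for k in range(12):
        y=-.0825+.015*k; print(k,(C+[-np.sin(th)*y,np.cos(th)*y]).round(4),end=' ')
E
python3 - <<'E'
import pickle
from h import *
c=pickle.load(open('wrist6.pkl','rb'))
rack(c,(47,163),(714,132),(80,363),(722,335))
E
```

```text
C [ 0.522 -0.328] yaw deg -177.58 len(.180) 0.1795 w(.056) 0.0561
0 [ 0.5186 -0.2456] 1 [ 0.5192 -0.2606] 2 [ 0.5198 -0.2755] 3 [ 0.5204 -0.2905] 4 [ 0.5211 -0.3055] 5 [ 0.5217 -0.3205] 6 [ 0.5223 -0.3355] 7 [ 0.523  -0.3505] 8 [ 0.5236 -0.3655] 9 [ 0.5242 -0.3805] 10 [ 0.5249 -0.3954] 11 [ 0.5255 -0.4104]
```

```bash
python3 -m pendant '[{"jaw":0,"linear":[-0.1,-2.3,0],"twist":0},{"jaw":0,"linear":[-0.1,-3,0],"twist":0},{"jaw":0,"linear":[-0.1,-3,0],"twist":0},{"jaw":0,"linear":[-0.1,-3,0],"twist":0},{"jaw":0,"linear":[0,-2,0],"twist":0},{"jaw":0,"linear":[0,0,1],"twist":-2.4},{"jaw":0,"linear":[0,0,3],"twist":0},{"jaw":0,"linear":[0,0,3],"twist":0},{"jaw":0,"linear":[0,0,3],"twist":0},{"jaw":0,"linear":[0,0,2],"twist":0},{"jaw":0,"linear":[0,0,0],"twist":0},{"jaw":0,"linear":[0,0,0],"twist":0}]'
python3 - <<'E'
import pickle
from h import *
c=pickle.load(open('wrist6.pkl','rb'))
print(ray(c,279,175.5,.195),c['inv'][:3,3])
c=shot('wrist');cv2.imwrite('pics/w7.png',cv2.resize(c['color'][100:270,100:420],None,fx=2.4,fy=2.4))
E
```

```text
time: 21.45
position: [0.5268, -0.3925, 0.1429]
tool_rot: [-0.021, 1.0, 0.001, -0.001]
ft_force: [0.1, -0.1, -0.1]
grip_width: 0.0086
grip_force: 20.0
[ 0.48335444 -0.26147038  0.195     ] [ 0.45435248 -0.26256529  0.40760161]
```

View pics/w7.png

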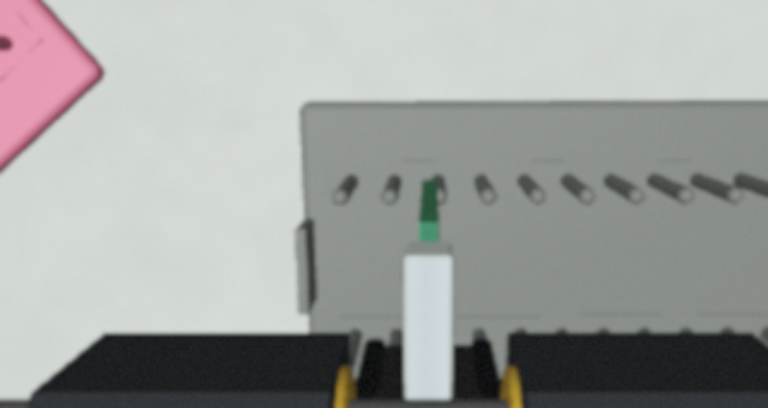

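```bash
python3 -m pendant '[{"jaw":0,"linear":[0,-0.38,0],"twist":0},{"jaw":0,"linear":[0,0,0],"twist":0},{"jaw":0,"linear":[0,0,1.5],"twist":0},{"jaw":0,"linear":[0,0,1.5],"twist":0},{"jaw":0,"linear":[0,0,0],"twist":0}]'
python3 -m pendant '[{"jaw":0,"linear":[0,0,1],"twist":0},{"jaw":0,"linear":[0,0,1],"twist":0},{"jaw":0,"linear":[0,0,0.7],"twist":0},{"jaw":0,"linear":[0,0,0.5],"twist":0},{"jaw":0,"linear":[0,0,0],"twist":0},{"jaw":0,"linear":[0,0,0],"twist":0}]'
```

```text
time: 21.92
position: [0.5264, -0.3978, 0.113]
tool_rot: [-0.02, 1.0, 0.001, -0.001]
ft_force: [-1.2, 0.0, -0.9]
grip_width: 0.0087
grip_force: 20.0
time: 22.42
position: [0.5271, -0.3984, 0.0816]
tool_rot: [-0.021, 1.0, 0.0, -0.0]
ft_force: [0.4, 1.3, -0.5]
grip_width: 0.0089
grip_force: 20.0
```

```bash
python3 -m pendant '[{"jaw":0,"linear":[0,0.1,0.3],"twist":0},{"jaw":0,"linear":[0,0,0.2],"twist":0},{"jaw":0,"linear":[0,0,0],"twist":0},{"jaw":0,"linear":[0,0,0],"twist":0}]'
```

```text
time: 22.75
position: [0.5275, -0.3978, 0.0777]
tool_rot: [-0.021, 1.0, -0.001, 0.0]
ft_force: [-0.5, 0.2, 2.8]
grip_width: 0.009
grip_force: 20.1
```

Touching the base (2.8 N). I'll release, lift and look.

```bash
python3 -m pendant '[{"jaw":0.3,"linear":[0,0,0],"twist":0},{"jaw":0.3,"linear":[0,0,0],"twist":0},{"jaw":0.3,"linear":[0,0,0],"twist":0},{"jaw":0.3,"linear":[0,0,-2],"twist":0},{"jaw":0.3,"linear":[0,0,-4],"twist":0},{"jaw":0.3,"linear":[0,0,-4],"twist":0},{"jaw":0.3,"linear":[0,0,-4],"twist":0},{"jaw":0.3,"linear":[0,0,-4],"twist":0},{"jaw":0.3,"linear":[0,0,0],"twist":0},{"jaw":0.3,"linear":[0,0,0],"twist":0}]'
python3 - <<'E'
from h import *
c=shot('wrist');cv2.imwrite('pics/w8.png',c['color'])
P=cloud(c);m=(abs(P[...,2]-.082)<.004)&(abs(P[...,1]+.37)<.1)&(P[...,0]>.45);print(m.sum(),np.nanmean(P[m],0),np.nanmin(P[m],0),np.nanmax(P[m],0))
for p in([.526,-.3978,.082],):print(proj(c,p))
E
```

```text
time: 23.58
position: [0.5283, -0.3986, 0.2605]
tool_rot: [-0.021, 1.0, -0.003, 0.002]
ft_force: [0.2, -0.2, -0.7]
grip_width: 0.026
grip_force: 0.0
677 [ 0.52636819 -0.39851192  0.08149696] [ 0.49261651 -0.4040488   0.07903977] [ 0.56364328 -0.39321695  0.08389411]
(np.float64(280.04996699420286), np.float64(196.14804328533796))
```

View pics/w8.png

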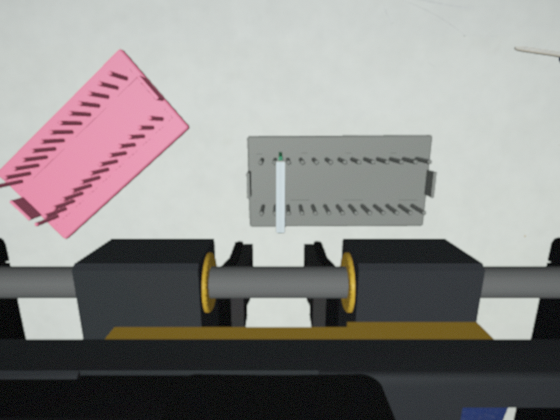

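Board 1 stands upright in its slot: its bar is at (280, 160–232) and its top measures 0.082. Now board 2.

```bash
cat >> h.py <<'E'
def boards(c,ylo=-.5,yhi=-.1):
    P=cloud(c);m=(P[...,2]>.074)&(P[...,2]<.092)&(P[...,1]>ylo)&(P[...,1]<yhi)&(P[...,0]>.42)&(P[...,0]<.64)
    n,l,s,_=cv2.connectedComponentsWithStats(m.astype(np.uint8))
    for i in range(1,n):
        if s[i,4]>150:
            q=P[l==i][:,:2].astype(np.float32); r=cv2.fitLine(q,cv2.DIST_L2,0,.01,.01).ravel()
            print(s[i,4],'c',((q.min(0)+q.max(0))/2).round(4),'mean',P[l==i].mean(0).round(4),'yaw',np.degrees(np.arctan(r[1]/r[0])).round(2))
E
python3 -m pendant '[{"jaw":0.3,"linear":[0.2,2,0],"twist":2.4},{"jaw":0.3,"linear":[0.2,4.1,0],"twist":0},{"jaw":0.3,"linear":[0.2,4.1,0],"twist":0},{"jaw":0.3,"linear":[0,4.1,0],"twist":0},{"jaw":0.3,"linear":[0,4.1,0],"twist":0},{"jaw":0.3,"linear":[0,4.1,0],"twist":0},{"jaw":0.3,"linear":[0,4.1,0],"twist":0},{"jaw":0.3,"linear":[0,4.1,0],"twist":0},{"jaw":0.3,"linear":[0,4.1,0],"twist":0},{"jaw":0.3,"linear":[0,4.1,0],"twist":0},{"jaw":0.3,"linear":[0,4.1,0],"twist":0},{"jaw":0.3,"linear":[0,4.1,0],"twist":0}]'
python3 -m pendant '[{"jaw":0.3,"linear":[0,4,0],"twist":0},{"jaw":0.3,"linear":[0,2,0],"twist":0},{"jaw":0.3,"linear":[0,2,0],"twist":0},{"jaw":0.3,"linear":[0,0,0],"twist":0},{"jaw":0.3,"linear":[0,0,0],"twist":0}]'
python3 - <<'E'
from h import *
c=shot('wrist'); boards(c,.08,.17); boards(shot('top'))
E
```

```text
time: 24.63
position: [0.5186, 0.0755, 0.2546]
tool_rot: [0.001, 1.0, 0.0, -0.003]
ft_force: [1.5, 0.9, 0.9]
grip_width: 0.026
grip_force: 0.0
time: 25.05
position: [0.5191, 0.1541, 0.2548]
tool_rot: [-0.001, 1.0, -0.0, -0.002]
ft_force: [0.2, 0.6, -0.2]
grip_width: 0.0261
grip_force: 0.0
768 c [0.523  0.1024] mean [0.5217 0.103  0.0828] yaw -0.63
680 c [0.5237 0.1503] mean [0.5225 0.1503 0.0835] yaw -0.99
```

```bash
python3 -m pendant '[{"jaw":0.35,"linear":[-0.4,-0.38,2],"twist":0},{"jaw":0.35,"linear":[0,0,4],"twist":0},{"jaw":0.35,"linear":[0,0,4],"twist":0},{"jaw":0.35,"linear":[0,0,4],"twist":0},{"jaw":0.35,"linear":[0,0,2.5],"twist":0},{"jaw":0.35,"linear":[0,0,1.3],"twist":0},{"jaw":0.35,"linear":[0,0,0],"twist":0},{"jaw":0.35,"linear":[0,0,0],"twist":0}]'
python3 -m pendant '[{"jaw":0,"linear":[0,0,0],"twist":0},{"jaw":0,"linear":[0,0,0],"twist":0},{"jaw":0,"linear":[0,0,0],"twist":0},{"jaw":0,"linear":[0,0,0],"twist":0},{"jaw":0,"linear":[0,0,0],"twist":0},{"jaw":0,"linear":[0,0,0],"twist":0}]' 20
```

```text
time: 25.82
position: [0.5243, 0.1484, 0.0781]
tool_rot: [0.001, 1.0, -0.0, -0.001]
ft_force: [-0.1, -0.0, -0.2]
grip_width: 0.0305
grip_force: 0.0
time: 26.32
position: [0.5253, 0.15, 0.08]
tool_rot: [0.0, 1.0, 0.0, 0.001]
ft_force: [-0.2, -0.1, 5.7]
grip_width: 0.0089
grip_force: 20.0
```

```bash
python3 -m pendant '[{"jaw":0,"linear":[0,0,-1],"twist":0},{"jaw":0,"linear":[0,0,-1.5],"twist":0},{"jaw":0,"linear":[0,0,-2],"twist":0},{"jaw":0,"linear":[0,0,-2],"twist":0},{"jaw":0,"linear":[0,0,-2],"twist":0},{"jaw":0,"linear":[0,0,-3],"twist":0},{"jaw":0,"linear":[0,0,-3],"twist":0},{"jaw":0,"linear":[0,0,-2],"twist":0},{"jaw":0,"linear":[0,0,-2],"twist":0},{"jaw":0,"linear":[0,0,0],"twist":0},{"jaw":0,"linear":[0,0,0],"twist":0}]'
python3 -m pendant '[{"jaw":0,"linear":[0,-2,0],"twist":0},{"jaw":0,"linear":[0,-4,0],"twist":0},{"jaw":0,"linear":[0,-4,0],"twist":0},{"jaw":0,"linear":[0,-4,0],"twist":0},{"jaw":0,"linear":[0,-4,0],"twist":0},{"jaw":0,"linear":[0,-4,0],"twist":0},{"jaw":0,"linear":[0,-4,0],"twist":0},{"jaw":0,"linear":[0,-4,0],"twist":0},{"jaw":0,"linear":[0,-4,0],"twist":0},{"jaw":0,"linear":[0,-4,0],"twist":0},{"jaw":0,"linear":[0,-4,0],"twist":0},{"jaw":0,"linear":[0,-2,0],"twist":0}]'
python3 -m pendant '[{"jaw":0,"linear":[0,-0.5,0],"twist":0},{"jaw":0,"linear":[0,0,0],"twist":0},{"jaw":0,"linear":[0,0,0],"twist":0}]'
python3 - <<'E'
from h import *
c=shot('wrist');boards(c);cv2.imwrite('pics/w9.png',c['color'])
E
```

```text
time: 27.23
position: [0.5249, 0.1497, 0.2651]
tool_rot: [0.0, 1.0, 0.0, 0.001]
ft_force: [-1.0, 0.1, -0.5]
grip_width: 0.0088
grip_force: 20.0
time: 28.23
position: [0.5233, -0.2948, 0.2619]
tool_rot: [0.002, 1.0, -0.0, -0.001]
ft_force: [0.5, -0.2, -0.1]
grip_width: 0.009
grip_force: 20.0
time: 28.48
position: [0.5234, -0.294, 0.2623]
tool_rot: [0.001, 1.0, 0.002, -0.001]
ft_force: [-1.1, -0.1, -0.3]
grip_width: 0.0087
grip_force: 20.0
776 c [ 0.5281 -0.3982] mean [ 0.5269 -0.3974  0.0807] yaw 2.15
```

The rack hasn't moved. I'll place board 2 60 mm from board 1.

```bash
python3 -m pendant '[{"jaw":0,"linear":[-0.15,-2.4,0],"twist":0},{"jaw":0,"linear":[0,-2,0],"twist":0},{"jaw":0,"linear":[0,0,1],"twist":-2.4},{"jaw":0,"linear":[0,0,3],"twist":0},{"jaw":0,"linear":[0,0,4],"twist":0},{"jaw":0,"linear":[0,0,3],"twist":0},{"jaw":0,"linear":[0,0,2],"twist":0},{"jaw":0,"linear":[0,0,0],"twist":0},{"jaw":0,"linear":[0,0,0],"twist":0},{"jaw":0,"linear":[0,0,0],"twist":0}]'
python3 - <<'E'
from h import *
print(robot.get_obs()['position']); boards(shot('wrist')); print(robot.get_obs()['position'])
E
```

```text
time: 29.37
position: [0.5269, -0.3389, 0.1354]
tool_rot: [-0.021, 1.0, -0.001, 0.001]
ft_force: [-0.6, -0.3, -0.1]
grip_width: 0.0091
grip_force: 20.0
[ 0.52693568 -0.33889614  0.13539073]
1025 c [ 0.5111 -0.3987] mean [ 0.5097 -0.398   0.0807] yaw 2.55
[ 0.527171   -0.33945832  0.13601215]
```

```bash
python3 -m pendant '[{"jaw":0,"linear":[0,0.1,1],"twist":0},{"jaw":0,"linear":[0,0,1.5],"twist":0},{"jaw":0,"linear":[0,0,1.5],"twist":0},{"jaw":0,"linear":[0,0,1],"twist":0},{"jaw":0,"linear":[0,0,0.5],"twist":0},{"jaw":0,"linear":[0,0,0.3],"twist":0},{"jaw":0,"linear":[0,0,0],"twist":0},{"jaw":0,"linear":[0,0,0],"twist":0}]'
```

```text
time: 30.08
position: [0.5257, -0.3386, 0.0778]
tool_rot: [-0.021, 1.0, -0.0, 0.0]
ft_force: [-2.7, 0.8, 6.2]
grip_width: 0.0089
grip_force: 20.0
```

```bash
python3 -m pendant '[{"jaw":0.3,"linear":[0,0,0],"twist":0},{"jaw":0.3,"linear":[0,0,0],"twist":0},{"jaw":0.3,"linear":[0,0,0],"twist":0},{"jaw":0.3,"linear":[0,0,-2],"twist":0},{"jaw":0.3,"linear":[0,0,-4],"twist":0},{"jaw":0.3,"linear":[0,0,-4],"twist":0},{"jaw":0.3,"linear":[0,0,-4],"twist":0},{"jaw":0.3,"linear":[0,0,-4],"twist":0},{"jaw":0.3,"linear":[0,0,0],"twist":2.4},{"jaw":0.3,"linear":[0,0,0],"twist":0}]'
python3 - <<'E'
from h import *
boards(shot('wrist'))
E
python3 -m pendant '[{"jaw":0.3,"linear":[0.2,2,0],"twist":0},{"jaw":0.3,"linear":[0,4,0],"twist":0},{"jaw":0.3,"linear":[0,4,0],"twist":0},{"jaw":0.3,"linear":[0,4,0],"twist":0},{"jaw":0.3,"linear":[0,4,0],"twist":0},{"jaw":0.3,"linear":[0,4,0],"twist":0},{"jaw":0.3,"linear":[0,4,0],"twist":0},{"jaw":0.3,"linear":[0,4,0],"twist":0},{"jaw":0.3,"linear":[0,4,0],"twist":0},{"jaw":0.3,"linear":[0,4,0],"twist":0},{"jaw":0.3,"linear":[0,4,0],"twist":0},{"jaw":0.3,"linear":[0,2,0],"twist":0}]'
python3 -m pendant '[{"jaw":0.35,"linear":[0,0,0],"twist":0},{"jaw":0.35,"linear":[0,0,0],"twist":0},{"jaw":0.35,"linear":[0,0,0],"twist":0}]'
python3 - <<'E'
from h import *
boards(shot('wrist'),.04,.13)
E
```

```text
time: 30.92
position: [0.5272, -0.3395, 0.2596]
tool_rot: [0.001, 1.0, -0.003, 0.003]
ft_force: [-0.3, -0.5, 0.5]
grip_width: 0.0262
grip_force: 0.0
662 c [ 0.5242 -0.339 ] mean [ 0.523  -0.3394  0.0814] yaw 2.34
730 c [ 0.5283 -0.3982] mean [ 0.5271 -0.3977  0.0809] yaw 2.11
time: 31.97
position: [0.5218, 0.1058, 0.2537]
tool_rot: [-0.001, 1.0, 0.001, -0.003]
ft_force: [0.3, -1.1, 0.2]
grip_width: 0.0261
grip_force: 0.0
time: 32.22
position: [0.5234, 0.101, 0.2546]
tool_rot: [0.0, 1.0, -0.0, -0.002]
ft_force: [0.1, -0.2, 0.2]
grip_width: 0.0302
grip_force: 0.0
674 c [0.5231 0.1021] mean [0.5224 0.1023 0.0835] yaw -0.99
```

Both placed boards are fine. Now board 3, at (0.5225, 0.1022).

```bash
python3 -m pendant '[{"jaw":0.35,"linear":[-0.1,0.1,2],"twist":0},{"jaw":0.35,"linear":[0,0,4],"twist":0},{"jaw":0.35,"linear":[0,0,4],"twist":0},{"jaw":0.35,"linear":[0,0,4],"twist":0},{"jaw":0.35,"linear":[0,0,2.3],"twist":0},{"jaw":0.35,"linear":[0,0,1.3],"twist":0},{"jaw":0.35,"linear":[0,0,0],"twist":0},{"jaw":0.35,"linear":[0,0,0],"twist":0}]'
python3 -m pendant '[{"jaw":0,"linear":[0,0,0],"twist":0},{"jaw":0,"linear":[0,0,0],"twist":0},{"jaw":0,"linear":[0,0,0],"twist":0},{"jaw":0,"linear":[0,0,0],"twist":0},{"jaw":0,"linear":[0,0,0],"twist":0},{"jaw":0,"linear":[0,0,0],"twist":0}]' 20
```

```text
time: 32.93
position: [0.5249, 0.1013, 0.0792]
tool_rot: [0.001, 1.0, -0.0, -0.001]
ft_force: [0.2, -0.2, 0.4]
grip_width: 0.0304
grip_force: 0.0
time: 33.43
position: [0.5257, 0.1028, 0.081]
tool_rot: [0.0, 1.0, -0.0, 0.001]
ft_force: [-0.1, 0.2, 5.7]
grip_width: 0.0085
grip_force: 20.0
```

```bash
python3 -m pendant '[{"jaw":0,"linear":[0,0,-1],"twist":0},{"jaw":0,"linear":[0,0,-1.5],"twist":0},{"jaw":0,"linear":[0,0,-2],"twist":0},{"jaw":0,"linear":[0,0,-2],"twist":0},{"jaw":0,"linear":[0,0,-2],"twist":0},{"jaw":0,"linear":[0,0,-3],"twist":0},{"jaw":0,"linear":[0,0,-3],"twist":0},{"jaw":0,"linear":[0,0,-2],"twist":0},{"jaw":0,"linear":[0,0,-2],"twist":0},{"jaw":0,"linear":[0,0,0],"twist":0},{"jaw":0,"linear":[0,0,0],"twist":0}]'
python3 -m pendant '[{"jaw":0,"linear":[0,-2,0],"twist":0},{"jaw":0,"linear":[0,-4,0],"twist":0},{"jaw":0,"linear":[0,-4,0],"twist":0},{"jaw":0,"linear":[0,-4,0],"twist":0},{"jaw":0,"linear":[0,-4,0],"twist":0},{"jaw":0,"linear":[0,-4,0],"twist":0},{"jaw":0,"linear":[0,-4,0],"twist":0},{"jaw":0,"linear":[0,-4,0],"twist":0},{"jaw":0,"linear":[0,-3,0],"twist":0},{"jaw":0,"linear":[0,-1,0],"twist":0},{"jaw":0,"linear":[0,0,0],"twist":0},{"jaw":0,"linear":[0,0,0],"twist":0}]'
python3 - <<'E'
from h import *
boards(shot('wrist'))
E
```

```text
time: 34.35
position: [0.5253, 0.1028, 0.2662]
tool_rot: [0.0, 1.0, -0.0, 0.001]
ft_force: [-0.7, 0.1, -2.3]
grip_width: 0.0087
grip_force: 20.0
time: 35.35
position: [0.5238, -0.2363, 0.2634]
tool_rot: [0.001, 1.0, 0.002, -0.001]
ft_force: [-0.2, -0.2, -0.3]
grip_width: 0.009
grip_force: 20.0
776 c [ 0.5242 -0.3375] mean [ 0.5229 -0.3371  0.0807] yaw 2.38
850 c [ 0.5282 -0.3979] mean [ 0.5272 -0.3969  0.0804] yaw 2.11
```

```bash
python3 -m pendant '[{"jaw":0,"linear":[0.05,-2.15,0],"twist":0},{"jaw":0,"linear":[0,-2,0],"twist":0},{"jaw":0,"linear":[0,0,1],"twist":-2.4},{"jaw":0,"linear":[0,0,3],"twist":0},{"jaw":0,"linear":[0,0,4],"twist":0},{"jaw":0,"linear":[0,0,3],"twist":0},{"jaw":0,"linear":[0,0,2],"twist":0},{"jaw":0,"linear":[0,0,0],"twist":0},{"jaw":0,"linear":[0,0,0],"twist":0},{"jaw":0,"linear":[0,0,0],"twist":0}]'
python3 - <<'E'
from h import *
boards(shot('wrist')); print(robot.get_obs()['position'])
E
```

```text
time: 36.23
position: [0.5254, -0.2781, 0.1362]
tool_rot: [-0.021, 1.0, -0.001, 0.001]
ft_force: [0.5, 0.8, -0.0]
grip_width: 0.0089
grip_force: 20.0
1105 c [ 0.5083 -0.3392] mean [ 0.5069 -0.3383  0.0806] yaw 2.73
1798 c [ 0.5213 -0.3978] mean [ 0.5194 -0.3969  0.0802] yaw 2.49
[ 0.52567367 -0.27865023  0.1368394 ]
```

```bash
python3 -m pendant '[{"jaw":0,"linear":[0,0.03,1],"twist":0},{"jaw":0,"linear":[0,0,1.5],"twist":0},{"jaw":0,"linear":[0,0,1.5],"twist":0},{"jaw":0,"linear":[0,0,1],"twist":0},{"jaw":0,"linear":[0,0,0.5],"twist":0},{"jaw":0,"linear":[0,0,0.3],"twist":0},{"jaw":0,"linear":[0,0,0],"twist":0},{"jaw":0,"linear":[0,0,0],"twist":0}]'
```

```text
time: 36.95
position: [0.5242, -0.2789, 0.0787]
tool_rot: [-0.021, 1.0, -0.0, 0.0]
ft_force: [-2.4, 1.0, 7.1]
grip_width: 0.0087
grip_force: 20.0
```

```bash
python3 -m pendant '[{"jaw":0.3,"linear":[0,0,0],"twist":0},{"jaw":0.3,"linear":[0,0,0],"twist":0},{"jaw":0.3,"linear":[0,0,0],"twist":0},{"jaw":0.3,"linear":[0,0,-2],"twist":0},{"jaw":0.3,"linear":[0,0,-4],"twist":0},{"jaw":0.3,"linear":[0,0,-4],"twist":0},{"jaw":0.3,"linear":[0,0,-4],"twist":0},{"jaw":0.3,"linear":[0,0,-4],"twist":0},{"jaw":0.3,"linear":[0,0,0],"twist":2.4},{"jaw":0.3,"linear":[0,0,0],"twist":0}]'
python3 - <<'E'
from h import *
boards(shot('wrist'))
E
python3 -m pendant '[{"jaw":0.4,"linear":[0,2,-1],"twist":0},{"jaw":0.4,"linear":[0,3.8,-1.5],"twist":0},{"jaw":0.4,"linear":[0,3.8,-1.5],"twist":0},{"jaw":0.4,"linear":[0,3.8,-1.5],"twist":0},{"jaw":0.4,"linear":[0,3.8,-1.5],"twist":0},{"jaw":0.4,"linear":[0,3.8,-1.5],"twist":0},{"jaw":0.4,"linear":[0,3.8,-1.5],"twist":0},{"jaw":0.4,"linear":[0,3.8,-1.5],"twist":0},{"jaw":0.4,"linear":[0,3.8,-1.5],"twist":0},{"jaw":0.4,"linear":[0,3.8,-1],"twist":0},{"jaw":0.4,"linear":[0,4,-1],"twist":0},{"jaw":0.4,"linear":[0,0,0],"twist":0}]'
python3 - <<'E'
from h import *
boards(shot('wrist'),.03,.23); print('slots')
E
```

```text
time: 37.78
position: [0.5258, -0.2796, 0.2603]
tool_rot: [0.001, 1.0, -0.002, 0.003]
ft_force: [0.2, 0.3, -0.2]
grip_width: 0.0262
grip_force: 0.0
653 c [ 0.5213 -0.279 ] mean [ 0.5201 -0.2793  0.0815] yaw 2.48
728 c [ 0.5242 -0.3384] mean [ 0.523  -0.3378  0.081 ] yaw 2.37
806 c [ 0.5284 -0.398 ] mean [ 0.527  -0.3972  0.0806] yaw 2.17
time: 38.83
position: [0.5239, 0.1301, 0.4069]
tool_rot: [-0.004, 1.0, 0.002, -0.0]
ft_force: [0.1, -0.5, 0.6]
grip_width: 0.0351
grip_force: 0.0
slots
```

All three boards stand in the rack and the case is empty. I'll turn back and grip the guard's bar.

```bash
python3 -m pendant '[{"jaw":0.4,"linear":[0,0,0],"twist":7.1},{"jaw":0.4,"linear":[0,0,0],"twist":7.1},{"jaw":0.4,"linear":[0,0,0],"twist":7.1},{"jaw":0.4,"linear":[0,0,0],"twist":7.1},{"jaw":0.4,"linear":[0,0,0],"twist":7.1},{"jaw":0.4,"linear":[0,0,0],"twist":7.1},{"jaw":0.4,"linear":[0,0,0],"twist":7.1},{"jaw":0.4,"linear":[0,0,0],"twist":7.1},{"jaw":0.4,"linear":[0,0,0],"twist":7.1},{"jaw":0.4,"linear":[0,0,0],"twist":7.1},{"jaw":0.4,"linear":[0,0,0],"twist":7.1},{"jaw":0.4,"linear":[0,0,0],"twist":7.1}]'
python3 -m pendant '[{"jaw":0.4,"linear":[0,0,0],"twist":4.8},{"jaw":0.4,"linear":[0,2.4,0],"twist":0},{"jaw":0.4,"linear":[0,3,0],"twist":0},{"jaw":0.4,"linear":[0,3,0],"twist":0},{"jaw":0.4,"linear":[0,0,0],"twist":0},{"jaw":0.4,"linear":[0,0,0],"twist":0}]'
python3 - <<'E'
from h import *
c=shot('wrist');P=cloud(c);m=(P[...,2]>.322)&(P[...,2]<.345)&(P[...,0]>.56)&(P[...,0]<.66)&(P[...,1]>.08)&(P[...,1]<.2);print(m.sum(),P[m].mean(0),np.median(P[m],0))
E
```

```text
time: 39.88
position: [0.524, 0.1219, 0.4044]
tool_rot: [0.68, 0.733, -0.002, -0.002]
ft_force: [0.1, 0.7, 0.2]
grip_width: 0.0346
grip_force: 0.0
time: 40.38
position: [0.609, 0.1217, 0.4034]
tool_rot: [0.708, 0.706, -0.002, -0.002]
ft_force: [-0.6, -0.4, -0.5]
grip_width: 0.035
grip_force: 0.0
2021 [0.60713142 0.14304265 0.33367567] [0.60692951 0.14423174 0.33405292]
```

```bash
python3 -m pendant '[{"jaw":0.4,"linear":[0.4,-0.15,1],"twist":0},{"jaw":0.4,"linear":[0,0,2.5],"twist":0},{"jaw":0.4,"linear":[0,0,2.5],"twist":0},{"jaw":0.4,"linear":[0,0,1.4],"twist":0},{"jaw":0.4,"linear":[0,0,0],"twist":0},{"jaw":0,"linear":[0,0,0],"twist":0},{"jaw":0,"linear":[0,0,0],"twist":0},{"jaw":0,"linear":[0,0,0],"twist":0},{"jaw":0,"linear":[0,0,0],"twist":0},{"jaw":0,"linear":[0,0,0],"twist":0},{"jaw":0,"linear":[0,0,0],"twist":0}]' 25
python3 -m pendant '[{"jaw":0,"linear":[0,0.72,-0.21],"twist":0},{"jaw":0,"linear":[0,0.73,-0.18],"twist":0},{"jaw":0,"linear":[0,0.73,-0.16],"twist":0},{"jaw":0,"linear":[0,0.74,-0.13],"twist":0},{"jaw":0,"linear":[0,0.74,-0.11],"twist":0},{"jaw":0,"linear":[0,0.75,-0.09],"twist":0},{"jaw":0,"linear":[0,0.74,-0.07],"twist":0},{"jaw":0,"linear":[0,0.75,-0.04],"twist":0},{"jaw":0,"linear":[0,0.1,0],"twist":0},{"jaw":0,"linear":[0,0,0],"twist":0},{"jaw":0,"linear":[0,0,0],"twist":0}]'
```

```text
time: 41.35
position: [0.6079, 0.1274, 0.3342]
tool_rot: [0.707, 0.707, 0.001, 0.001]
ft_force: [0.7, 0.0, 2.1]
grip_width: 0.009
grip_force: 25.0
time: 42.27
position: [0.6673, 0.1268, 0.3429]
tool_rot: [0.707, 0.707, -0.001, 0.0]
ft_force: [-2.4, -3.0, 5.5]
grip_width: 0.0092
grip_force: 25.0
```

```bash
python3 -m pendant '[{"jaw":0.33,"linear":[0,0,0],"twist":0},{"jaw":0.33,"linear":[0,0,0],"twist":0},{"jaw":0.33,"linear":[0,0,0],"twist":0},{"jaw":0.33,"linear":[0,0,0],"twist":0},{"jaw":0.33,"linear":[0,0,-1],"twist":0},{"jaw":0.33,"linear":[0,0,-2.5],"twist":0},{"jaw":0.33,"linear":[0,0,-3],"twist":0},{"jaw":0.33,"linear":[1.8,-0.9,0],"twist":0},{"jaw":0.33,"linear":[3.5,-1.7,0],"twist":0},{"jaw":0.33,"linear":[3.5,-1.7,0],"twist":0},{"jaw":0.33,"linear":[3.5,-1.7,0],"twist":0},{"jaw":0.33,"linear":[3.5,-1.7,0],"twist":0}]'
python3 -m pendant '[{"jaw":0.33,"linear":[1,-0.3,0],"twist":0},{"jaw":0.33,"linear":[0,0,3],"twist":0},{"jaw":0.33,"linear":[0,0,4],"twist":0},{"jaw":0.33,"linear":[0,0,4],"twist":0},{"jaw":0.33,"linear":[0,0,4],"twist":0},{"jaw":0.33,"linear":[0,0,2],"twist":0},{"jaw":0.33,"linear":[0,0,0],"twist":0},{"jaw":0.33,"linear":[0,0,0],"twist":0}]'
python3 - <<'E'
from h import *
c=shot('wrist');P=cloud(c);m=(P[...,2]>.105)&(P[...,2]<.135)&(P[...,0]>.55)&(P[...,0]<.63)&(P[...,1]>.265)&(P[...,1]<.31);print(m.sum(),P[m].mean(0),P[m].min(0),P[m].max(0))
m=(P[...,2]>.17)&(P[...,2]<.30)&(P[...,0]>.6);print('guard',m.sum())
E
```

```text
time: 43.27
position: [0.5896, 0.2869, 0.4088]
tool_rot: [0.708, 0.707, 0.001, 0.0]
ft_force: [0.8, 0.3, 0.5]
grip_width: 0.0284
grip_force: 0.0
time: 43.93
position: [0.5874, 0.2953, 0.2374]
tool_rot: [0.707, 0.707, -0.001, -0.0]
ft_force: [0.6, 0.1, 0.5]
grip_width: 0.0283
grip_force: 0.0
545 [0.58315724 0.28534395 0.12059571] [0.57860346 0.26509027 0.11337589] [0.58775713 0.30326004 0.12328916]
guard 4164
```

```bash
python3 -m pendant '[{"jaw":0.33,"linear":[-0.1,-0.35,2],"twist":0},{"jaw":0.33,"linear":[0,0,3],"twist":0},{"jaw":0.33,"linear":[0,0,3],"twist":0},{"jaw":0.33,"linear":[0,0,2.5],"twist":0},{"jaw":0.33,"linear":[0,0,1.6],"twist":0},{"jaw":0.33,"linear":[0,0,0],"twist":0},{"jaw":0,"linear":[0,0,0],"twist":0},{"jaw":0,"linear":[0,0,0],"twist":0},{"jaw":0,"linear":[0,0,0],"twist":0},{"jaw":0,"linear":[0,0,0],"twist":0},{"jaw":0,"linear":[0,0,0],"twist":0},{"jaw":0,"linear":[0,0,0],"twist":0}]' 25
python3 -m pendant '[{"jaw":0,"linear":[0,0.26,0.25],"twist":0},{"jaw":0,"linear":[0,0.25,0.27],"twist":0},{"jaw":0,"linear":[0,0.23,0.29],"twist":0},{"jaw":0,"linear":[0,0.2,0.31],"twist":0},{"jaw":0,"linear":[0,0.18,0.33],"twist":0},{"jaw":0,"linear":[0,0.14,0.34],"twist":0},{"jaw":0,"linear":[0,0.11,0.36],"twist":0},{"jaw":0,"linear":[0,0.08,0.36],"twist":0},{"jaw":0,"linear":[0,0.05,0.37],"twist":0},{"jaw":0,"linear":[0,0.02,0.37],"twist":0},{"jaw":0,"linear":[0,0,0.2],"twist":0},{"jaw":0,"linear":[0,0,0],"twist":0}]'
```

```text
time: 44.98
position: [0.5852, 0.295, 0.1188]
tool_rot: [0.707, 0.707, 0.002, 0.001]
ft_force: [1.8, 0.3, 5.1]
grip_width: 0.0088
grip_force: 25.0
time: 45.98
position: [0.5998, 0.2947, 0.0827]
tool_rot: [0.707, 0.707, 0.001, 0.001]
ft_force: [3.4, 2.0, 4.3]
grip_width: 0.0088
grip_force: 25.0
```

```bash
python3 -m pendant '[{"jaw":0.33,"linear":[0,0,0],"twist":0},{"jaw":0.33,"linear":[0,0,0],"twist":0},{"jaw":0.33,"linear":[0,0,0],"twist":0},{"jaw":0.33,"linear":[0,0,0],"twist":0},{"jaw":0.33,"linear":[0,0,-2],"twist":0},{"jaw":0.33,"linear":[0,0,-4],"twist":0},{"jaw":0.33,"linear":[0,0,-4],"twist":0},{"jaw":0.33,"linear":[0,0,-3],"twist":0},{"jaw":0.33,"linear":[0,0,0],"twist":0}]'
python3 - <<'E'
from h import *
c=shot('wrist');P=cloud(c);m=(P[...,2]>.06)&(P[...,2]<.135)&(P[...,0]>.55)&(P[...,0]<.63)&(P[...,1]>.265)&(P[...,1]<.31);print(m.sum(),P[m].mean(0),P[m].min(0),P[m].max(0))
E
python3 -m pendant '[{"jaw":0.33,"linear":[0,0,-3],"twist":0},{"jaw":0.33,"linear":[0,0,-4],"twist":0},{"jaw":0.33,"linear":[0,0,-4],"twist":0},{"jaw":0.33,"linear":[0,0,-4],"twist":0},{"jaw":0.33,"linear":[0,0,-4],"twist":0},{"jaw":0.4,"linear":[-2,0.8,0],"twist":0},{"jaw":0.4,"linear":[-3.7,1.5,0],"twist":0},{"jaw":0.4,"linear":[-3.7,1.5,0],"twist":0},{"jaw":0.4,"linear":[-3.7,1.5,0],"twist":0},{"jaw":0.4,"linear":[-3,1.2,0],"twist":0},{"jaw":0.4,"linear":[-0.8,0.3,0],"twist":0},{"jaw":0.4,"linear":[0,0,0],"twist":0}]'
```

```text
time: 46.73
position: [0.6024, 0.2956, 0.2197]
tool_rot: [0.707, 0.707, 0.006, 0.003]
ft_force: [0.9, 0.8, 0.4]
grip_width: 0.0285
grip_force: 0.0
522 [0.59810994 0.2848981  0.08795353] [0.5932174  0.26500951 0.08119682] [0.60291223 0.30296124 0.09191335]
time: 47.78
position: [0.667, 0.1223, 0.3994]
tool_rot: [0.709, 0.705, -0.002, -0.002]
ft_force: [-0.2, -0.4, 0.1]
grip_width: 0.0348
grip_force: 0.0
```

```bash
python3 -m pendant '[{"jaw":0.4,"linear":[0.35,0.05,1],"twist":0},{"jaw":0.4,"linear":[0,0,2.2],"twist":0},{"jaw":0.4,"linear":[0,0,1.8],"twist":0},{"jaw":0.4,"linear":[0,0,1],"twist":0},{"jaw":0.4,"linear":[0,0,0],"twist":0},{"jaw":0,"linear":[0,0,0],"twist":0},{"jaw":0,"linear":[0,0,0],"twist":0},{"jaw":0,"linear":[0,0,0],"twist":0},{"jaw":0,"linear":[0,0,0],"twist":0},{"jaw":0,"linear":[0,0,0],"twist":0},{"jaw":0,"linear":[0,0,0],"twist":0}]' 30
```

```text
time: 48.7
position: [0.6673, 0.129, 0.3435]
tool_rot: [0.707, 0.707, 0.0, 0.0]
ft_force: [-0.6, 0.2, 3.8]
grip_width: 0.0094
grip_force: 30.0
```

```bash
python3 -m pendant '[{"jaw":0,"linear":[0,-1.83,0.14],"twist":0},{"jaw":0,"linear":[0,-1.81,0.29],"twist":0},{"jaw":0,"linear":[0,-1.79,0.42],"twist":0},{"jaw":0,"linear":[0,-1.75,0.56],"twist":0},{"jaw":0,"linear":[0,-1.7,0.69],"twist":0},{"jaw":0,"linear":[0,-1.64,0.82],"twist":0},{"jaw":0,"linear":[0,-1.58,0.94],"twist":0},{"jaw":0,"linear":[0,-1.5,1.05],"twist":0},{"jaw":0,"linear":[0,-1.41,1.17],"twist":0},{"jaw":0,"linear":[0,-1.32,1.28],"twist":0}]'
python3 -m pendant '[{"jaw":0,"linear":[0,-1.22,1.37],"twist":0},{"jaw":0,"linear":[0,-1.11,1.46],"twist":0},{"jaw":0,"linear":[0,-1.0,1.54],"twist":0},{"jaw":0,"linear":[0,-0.88,1.62],"twist":0},{"jaw":0,"linear":[0,-0.75,1.67],"twist":0},{"jaw":0,"linear":[0,-0.62,1.73],"twist":0},{"jaw":0,"linear":[0,-0.48,1.77],"twist":0},{"jaw":0,"linear":[0,-0.35,1.6],"twist":0},{"jaw":0,"linear":[0,-0.21,1.2],"twist":0},{"jaw":0,"linear":[0,-0.07,1],"twist":0},{"jaw":0,"linear":[0,0,0.5],"twist":0},{"jaw":0,"linear":[0,0,0.3],"twist":0}]'
python3 -m pendant '[{"jaw":0,"linear":[0,0,0.4],"twist":0},{"jaw":0,"linear":[0,0,0.3],"twist":0},{"jaw":0,"linear":[0,0,0],"twist":0},{"jaw":0,"linear":[0,0,0],"twist":0}]'
```

```text
time: 49.53
position: [0.5037, 0.1309, 0.2693]
tool_rot: [0.708, 0.706, 0.003, -0.001]
ft_force: [0.7, 5.9, -0.0]
grip_width: 0.0088
grip_force: 30.0
time: 50.53
position: [0.4359, 0.1311, 0.1104]
tool_rot: [0.708, 0.706, 0.0, -0.002]
ft_force: [-2.9, 10.7, -0.5]
grip_width: 0.0091
grip_force: 30.0
time: 50.87
position: [0.4357, 0.131, 0.1038]
tool_rot: [0.708, 0.706, 0.0, -0.002]
ft_force: [-3.0, 11.0, -2.5]
grip_width: 0.0091
grip_force: 30.0
```

```bash
python3 -m pendant '[{"jaw":0,"linear":[-0.3,0,0.2],"twist":0},{"jaw":0,"linear":[0,0,0.2],"twist":0},{"jaw":0,"linear":[0,0,0],"twist":0},{"jaw":0,"linear":[0,0,0],"twist":0}]'
```

```text
time: 51.2
position: [0.4357, 0.1302, 0.1002]
tool_rot: [0.709, 0.705, 0.002, -0.003]
ft_force: [-3.2, 22.6, 0.1]
grip_width: 0.0088
grip_force: 30.0
```

```bash
python3 -m pendant '[{"jaw":0,"linear":[0.5,0,0],"twist":0},{"jaw":0,"linear":[0,0,0.2],"twist":0},{"jaw":0,"linear":[0,0,0.2],"twist":0},{"jaw":0,"linear":[0,0,0],"twist":0},{"jaw":0,"linear":[0,0,0],"twist":0}]'
```

```text
time: 51.62
position: [0.4357, 0.131, 0.0988]
tool_rot: [0.707, 0.707, -0.001, -0.0]
ft_force: [-7.5, -0.3, 28.8]
grip_width: 0.0089
grip_force: 30.0
```

The upward reaction shows the guard is shut. I'll release, retreat and check.

```bash
python3 -m pendant '[{"jaw":0,"linear":[0,0,-0.3],"twist":0},{"jaw":0.33,"linear":[0,0,0],"twist":0},{"jaw":0.33,"linear":[0,0,0],"twist":0},{"jaw":0.33,"linear":[0,0,0],"twist":0},{"jaw":0.33,"linear":[0,0,0],"twist":0},{"jaw":0.33,"linear":[0,0,-1.5],"twist":0},{"jaw":0.33,"linear":[0,0,-3],"twist":0},{"jaw":0.33,"linear":[0,0,-4],"twist":0},{"jaw":0.33,"linear":[0,0,-4],"twist":0},{"jaw":0.33,"linear":[0,0,-3],"twist":0},{"jaw":0.33,"linear":[0,0,0],"twist":0},{"jaw":0.33,"linear":[0,0,0],"twist":0}]'
python3 - <<'E'
from h import *
c=shot('wrist');P=cloud(c);m=(P[...,2]>.08)&(P[...,2]<.2)&(P[...,0]>.42)&(P[...,0]<.45)&(P[...,1]>.05)&(P[...,1]<.2);print(m.sum(),P[m].mean(0),P[m].max(0))
m=(P[...,2]>.06)&(P[...,2]<.2)&(P[...,0]>.5)&(P[...,0]<.66)&(P[...,1]>.09)&(P[...,1]<.25);print('guard',P[m][:,2].mean(),np.percentile(P[m][:,2],[50,90,99]))
c=shot('side');boards(c)
cv2.imwrite('pics/end.png',np.hstack([c['color'][110:330,150:370],cv2.resize(shot('top')['color'][140:260,110:385],(504,220))]))
E
```

```text
time: 52.62
position: [0.4387, 0.1311, 0.2557]
tool_rot: [0.707, 0.707, 0.002, 0.002]
ft_force: [-0.4, 0.0, -0.5]
grip_width: 0.0288
grip_force: 0.0
1619 [0.43565166 0.13107301 0.10343128] [0.44983216 0.1868868  0.10633323]
guard 0.10147227755656857 [0.10165145 0.10326668 0.10464794]
152 c [ 0.5201 -0.4095] mean [ 0.5202 -0.4113  0.0813] yaw 3.25
```

View pics/end.png

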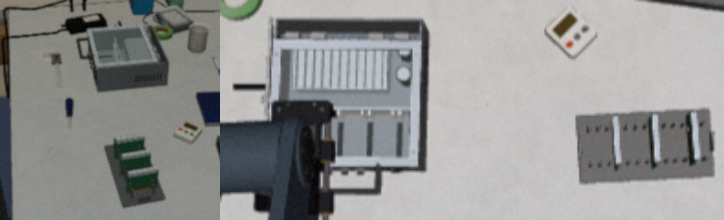

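The guard is shut, the stay is folded and the boards stand in the rack. The rack seems to have shifted about a centimetre, and the boards moved with it. Handing in.

```bash
python3 -c "
from rig import robot
print(robot.hand_in())"
```

```text
the job is handed in; nothing more can be done
None
```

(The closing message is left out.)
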